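Hang a hinge leaf on the jig rail and hold it in line for pinning

TASK

Get the hinge ready for its pin: take the hanger leaf that fits the jamb leaf (the one with two knuckles, not three), hook it onto the jig's rail well clear of the jamb block, then slide it along the rail against the spring plunger until its knuckles sit between the jamb leaf's knuckles and all the holes are in one line. Finish while holding it there: the plunger pushes it back as soon as it is let go, so keep the leaf gripped and the holes lined up when the program ends. Leave the other leaf and the tools on the bench where they are.

Things in the scene. Friction and masses are not known exactly. Their poses are not given: they have to be found in the camera images.
- leaf_two: The leaf to use: steel hinge leaf with hanger, standing loose upright, 88 x 61 x 143 mm, 0.25 kg, TWO knuckles. Origin on its underside below the centre of the black grip, z up. Foot plate x -64..-2, y -25..+15.5, 6 mm thick; leg x -8.5..-2.5, y -22..+14 up to a hook with a bridge x -8.5..+20.5, y -22..+36, z 85..99 and a lip x 14.5..20.5, whose flared foot is at z 64, x 24 (mm)
- leaf_two_grip (a point): centre of leaf_two's black grip block, at (0, 0, 121) mm in the leaf's frame; block 32 (x) x 24 (y) x 44 mm, z 99..143. Pinch it across its 24 mm (fingers closing along y), fingertips at about z = 107, not below 102
- leaf_two_bore (a point): centre of the line of holes of leaf_two, at (-33, 25, 9) mm in the leaf's frame, x along the holes. Its knuckles are tubes along x: 18 mm outside, 10 mm bore, 10 mm long, centred at leaf x = -46 and -20
- leaf_two_hook (a point): in leaf_two's hook slot, where the rail's centre line lies when the hook is fully on the rail: (6, 0, 79) mm in the leaf's frame. The slot is 17 mm wide in x, runs along y, inner top at leaf z = 85, open downward; nothing is below it on the lip side, so the hook drops onto the rail from above
- leaf_three: the wrong leaf: the same in all but its THREE knuckles (10 mm long, at x = -59, -33 and -7), which run into those of the jamb; stands loose on the bench, leave it
- jig: Pinning jig, fixed; dark base plate 120 x 380 x 10 mm. Origin on the bench straight below the rail, y along the rail toward the wooden jamb block (face at y = 140, x -85..+30, top z = 156 mm). The leaf hangs with its axes along the jig's, plate on the robot's side (-x) of the rail: hung, its origin is at x = -6, z = 56; lined up, at y = 75 mm. About 1 mm further it stops
- jig_bore (a point): centre of the line of holes of the jamb leaf, at (-39, 100, 65) mm in the jig's frame, x along the holes. Three knuckles, 18 mm outside, 10 mm bore, 10 mm long, centred at jig x = -65, -39, -13; the two gaps are 16 mm wide
- rail_line (a point): point on the rail's centre line, at (0, 0, 135) mm in the jig's frame; y along the rail, + toward the jamb block. Rail: level steel bar, 12 mm diameter, free from the end post (jig y = -165, radius 10, top z = 150) to the jamb block
- plunger (a joint): spring plunger just above the rail, out of the jamb block toward -y, 12 mm brass head; 0 = fully out, grows as it is pushed in (m). The front end of the hanger's bridge meets it 15 mm before the holes line up; it pushes back with 1.5 N, rising to about 4 N at 0.015, where the holes are in line
- coupler: steel air coupler 62 x 23 x 24 mm, lying on the bench; origin under its middle; leave it
- driver: grey screwdriver 218 x 28 x 30 mm, lying on the bench; origin under its middle; leave it
- block: black sanding block 122 x 66 x 35 mm on the bench; origin under its middle; leave it

How it is judged:
By the outcome, as a careful person would: the job done as asked, in the order asked, and still so for the second after the job is handed in, while the arm keeps its last pose, push and grip.
It also fails if it takes over 48 s, if anything falls off the work surface, if the arm or the gripper's body presses on something with over 40 N, if the wrist force passes 120 N, or if a joint passes its speed limit or range.

ROBOT

A 6-joint arm with a two-finger parallel gripper is mounted at the origin on the work surface; the furniture and walls round the work are solid. World frame = base frame: x ahead of the robot, y to its left, z up, the work surface at z = 0. Lengths are in m, angles in rad, forces in N, time in s.
With the tool pointing down it reaches from about 0.225 to 0.875 m from the base axis. Payload 3.4 kg.
Tool frame: the origin (TCP) lies on the centre line of the jaws, within the pads' length; the fingertips stand 19 mm ahead of it and the grasp point (between the pads) is the TCP; z points along the fingers, y is the direction in which the jaws open and shut (so a half turn about z gives the same grasp; the last joint's range is limited). The gripper opens to 85 mm and grips with 20 to 120 N. Pads are 22 mm wide; open, the fingers measure 114 mm over their backs; the gripper's body (76 mm by 85 mm) begins 54 mm behind the grasp point. The pads swing forward as they close: fully open they stand 13 mm farther back than shut.
Start: joints at [-1.383, 0.276, 1.505, -0, 1.361, -0.121], TCP at [0.175, -0.548, 0.25] pointing down, gripper open.
Joint ranges: [-2.89, 2.89], [-0.75, 2.08], [0.22, 2.7], [-1.18, 4.32], [0.11, 2.71], [-2.7, 2.7]. Speed limits (rad/s): [2.57, 2.57, 3.14, 3.14, 3.14, 3.14].

INTERFACE

Orientations are given as a unit quaternion [w, x, y, z].
In Python, from rig import monitor, eyes, manip, models gives the robot as it stands.
- The arm moves only by the tool send_rows, never from a script. Its argument "deltas" is a list of rows, each an object with "dp": the shift along the world's x, y, z each as a share of 0.12 m, from -1 to 1, a list of three; "rotation": the turn, a rotation vector about the world's x, y, z each as a share of 0.5 rad, from -1 to 1, a list of three. In form: [{"dp": [dx, dy, dz], "rotation": [rx, ry, rz]}, ...]. A call has 1 to 12 rows; each row is the pose to reach, as a shift and turn from the pose commanded when the call began; what a row does not reach only later rows make up. A row lasts 1/12 s, in which the tool goes at most 41.7 mm and 7.16 degrees, less where a joint would pass 70% of its speed; a pose out of reach is approached as far as the arm can. A call with a number of a shift or a turn outside -1 to 1 is refused whole. A call with a gripper value outside its range is refused whole. "fingers" is the closure, from -1 (fully open) to 1 (shut), set as the call begins (left out, the last holds). The fingers move at their own pace and stop on an object; "grip_force" is the grip in N (left out, the last holds). Time passes only in rows, so rows that repeat a pose let the fingers close. It gives the time, the measured TCP pose, the force and the opening at its end, in the units of the state.
- monitor.get_state(): the state, without advancing time (a new reading comes with each control period).
- eyes.get_image(name): name is "scene" or "top" or "wrist"; returns a dict with "color" (420x560x3 uint8, red, green, blue), "depth" (420x560 float32, m along the optical axis (not along the pixel's ray), 0 where there is no reading), "mtx" (3x3 intrinsics, pixels), "k1" (the pictures are not rectified: a ray, as slopes to the right and down, at radius r is drawn at 1 + k1 r^2 times it, then the intrinsics apply), "rvec" (rotation vector, rad) and "tvec" (3), from world to camera coordinates, as OpenCV has them. Camera axes: x right, y down, z forward; pixel columns grow to the right and rows downward; lengths in m; the calibration is good to about 2 mm. A picture is of the moment at which its call begins.
- manip.sign_off(): hands the job in, once; it reports no verdict.
Trained networks look in a picture, given as the dict that the camera call returned (one of the last four; its "shot" number tells which), for a name from the list of things; names that differ only in an ending like _2 or _b are one class to them, and where a whole thing is asked for, a point or a joint stands for the part that bears it (a point fixed in the world has none). Each returns a list of dicts, best first, with "score" (0 to 1); they miss things now and then, are a little off and sometimes report something else, mostly with a low value. They report only what shows in the picture. A call takes as long as a camera call.
- models.find_in(name, picture): "box" ([left, top, right, bottom] in pixels, round what is visible of it).
The state is a dict: "clock": time; "qpos": joint angles; "qd": joint speeds; "effort": joint torques, N m; "position": TCP position; "ee_rot": TCP orientation; "contact_force": force on the tool from outside, world axes, zero at the start; "moment": the same for the moment, N m; "width": finger opening in m.
Only numpy, scipy, OpenCV 4.12 (cv2) and the standard library are available. Lean on these libraries where they do the work, as an engineer would, in place of code of your own. Each camera call takes 0.05 s, during which the arm holds its last target.

## Working session

There is one attempt and no reset: what is moved stays moved. The work goes in short steps, Python scripts to look and compute and a tool call to move; the robot and the scene stay as the last step left them, time stands still between calls to the robot, and variables do not carry over. Pictures are saved under pics/ and viewed, and the job is handed in when it is done.

Besides the shell and the picture viewer there is one more tool, called after ">>>" in YAML: its name, and indented under it one key for each argument. send_rows: Moves the arm, as the interface text tells. Its arguments: {"type":"object","properties":{"deltas":{"type":"array","items":{"type":"object","properties":{"dp":{"type":"array","items":{"type":"number"}},"rotation":{"type":"array","items":{"type":"number"}}}}},"fingers":{"type":"number"},"grip_force":{"type":"number"}},"required":["deltas"]}

```bash
ls -a; mkdir -p pics
python3 - <<'E'
from rig import monitor, eyes, manip, models
import cv2, numpy as np, pickle
print(monitor.get_state())
d={}
for n in ["scene","top","wrist"]:
    p=eyes.get_image(n); d[n]=p
    cv2.imwrite(f"pics/{n}0.png",p["color"][:,:,::-1])
    print(n,p["mtx"].tolist(),p["k1"],p["rvec"],p["tvec"],p["shot"])
    for o in ["leaf_two","leaf_three","jig"]:
        print(o,[(r["score"],np.round(r["box"])) for r in models.find_in(o,p)])
pickle.dump(d,open("d0.pkl","wb"))
E
```

```text
.
..
pics
{'clock': 0.0, 'qpos': array([-1.38297463e+00,  2.76584615e-01,  1.50614682e+00, -1.89420813e-05,
        1.36067887e+00, -1.21005532e-01]), 'qd': array([ 6.55250235e-04,  5.41765537e-04, -5.70596829e-04,  8.09338852e-04,
        3.38281300e-05, -5.29132986e-04]), 'effort': array([-2.88277743e-04, -4.16770864e+01, -2.45804501e+01, -3.86593183e-04,
        1.08997858e-02, -3.23800442e-06]), 'position': array([ 0.17465889, -0.54731135,  0.24944014]), 'ee_rot': array([-9.08008445e-04,  9.88101174e-01,  1.53802612e-01, -3.96122199e-05]), 'contact_force': array([ 0.486768  , -0.21010672,  0.28197381]), 'moment': array([ 0.0349851 ,  0.01981097, -0.01500487]), 'width': 0.08556740863158503}
scene [[456.71906261739286, 0.0, 278.7164688723762], [0.0, 456.71906261739286, 210.31642430238585], [0.0, 0.0, 1.0]] -0.05437155339980464 [ 1.91236396 -1.21182886  0.60899009] [-0.20082602  0.35370078  0.63494399] 1
leaf_two [(0.86, array([348., 236., 386., 326.])), (0.69, array([150., 257., 248., 281.]))]
leaf_three [(0.8, array([268., 214., 299., 297.]))]
jig [(0.57, array([231., 145., 341., 243.]))]
top [[513.0158719923131, 0.0, 285.8195158324858], [0.0, 513.0158719923131, 204.9244226423671], [0.0, 0.0, 1.0]] 0.06099149187146157 [ 2.13483395 -2.13057196  0.20822568] [0.00205818 0.53857949 1.09116736] 2
leaf_two [(0.72, array([361., 236., 392., 279.])), (0.37, array([179., 283., 265., 304.]))]
leaf_three [(0.69, array([137., 108., 317., 206.])), (0.64, array([286., 237., 320., 282.])), (0.21, array([173., 128., 187., 137.]))]
jig [(0.88, array([135., 113., 318., 206.]))]
wrist [[317.48926830937063, 0.0, 283.06860689544186], [0.0, 317.48926830937063, 206.85840190965496], [0.0, 0.0, 1.0]] -0.03581820491231149 [-2.32638935  1.70098241  0.26391991] [-0.57450912 -0.03921554  0.37972738] 3
leaf_two []
leaf_three []
jig []
```

View pics/scene0.png

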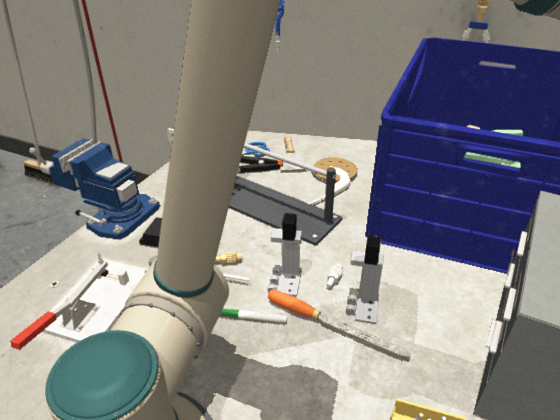

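View pics/top0.png

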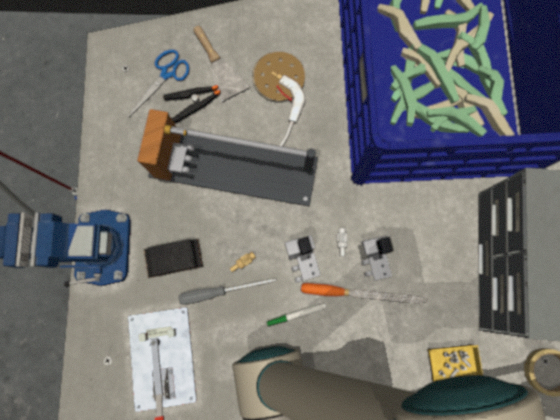

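View pics/wrist0.png

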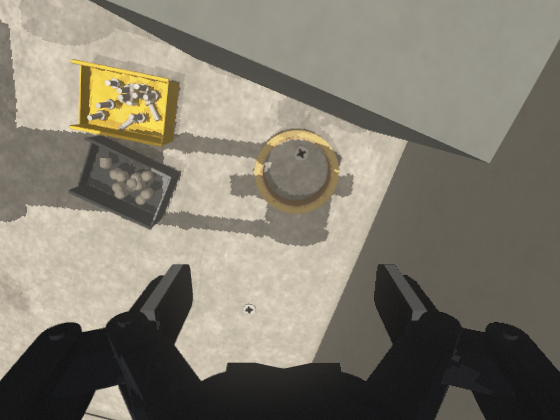

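The top view shows the jig at about (240,165) with the jamb block on its left, and the two leaves at about (302,258) and (376,257). I'll zoom in to count the knuckles.

Run:
```python
import cv2,pickle,numpy as np
d=pickle.load(open("d0.pkl","rb"))
t=d["top"]["color"][:,:,::-1]; s=d["scene"]["color"][:,:,::-1]
a=cv2.resize(t[225:290,275:405],None,fx=6,fy=6,interpolation=cv2.INTER_CUBIC)
b=cv2.resize(s[205:335,255:395],None,fx=4.5,fy=4.5,interpolation=cv2.INTER_CUBIC)
c=cv2.resize(t[100:215,130:330],None,fx=4,fy=4,interpolation=cv2.INTER_CUBIC)
cv2.imwrite("pics/a1.png",a);cv2.imwrite("pics/b1.png",b);cv2.imwrite("pics/c1.png",c)
```

```text
(no output)
```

View pics/a1.png

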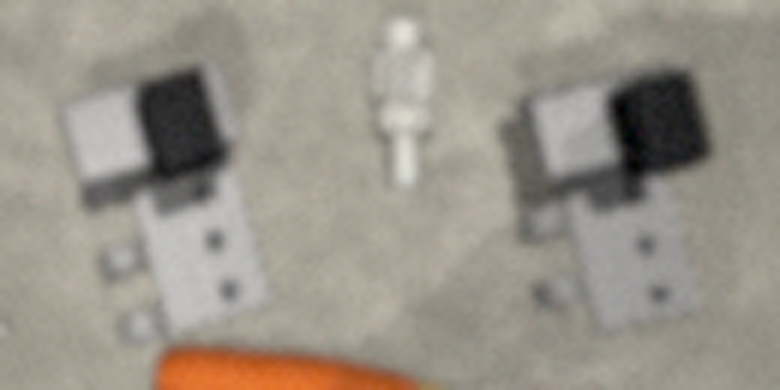

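View pics/b1.png

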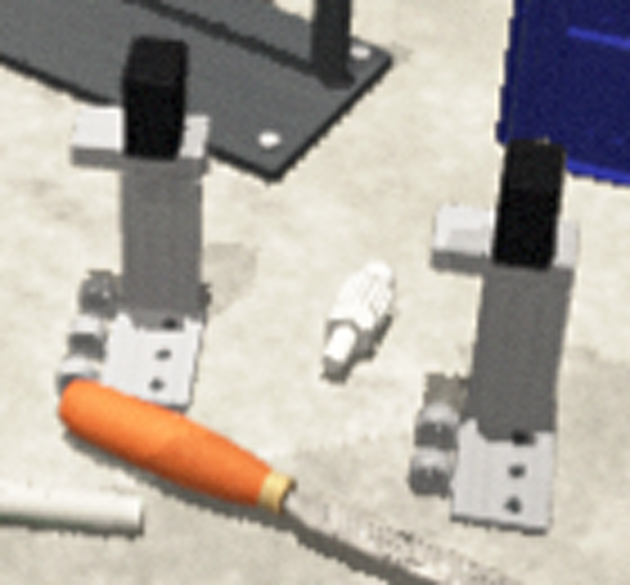

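View pics/c1.png

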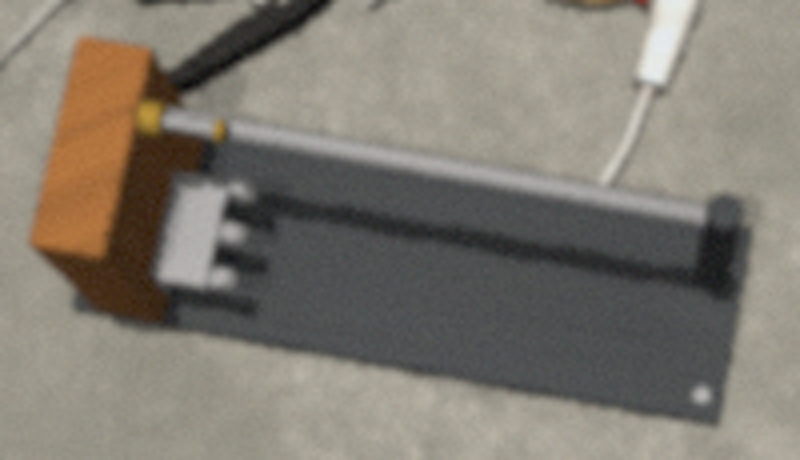

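```bash
cat > h.py <<'E'
import cv2,numpy as np,pickle
def cloud(p,box=None):
    h,w=p["depth"].shape
    v,u=np.mgrid[0:h,0:w]
    uv=np.stack([u.ravel(),v.ravel()],1).astype(float)
    n=cv2.undistortPoints(uv.reshape(-1,1,2),np.array(p["mtx"]),np.array([p["k1"],0,0,0.])).reshape(-1,2)
    z=p["depth"].ravel().astype(float)
    c=np.c_[n*z[:,None],z]
    R=cv2.Rodrigues(np.array(p["rvec"]))[0]
    W=(c-np.array(p["tvec"]))@R
    W[z<=0]=np.nan
    return W.reshape(h,w,3)
def proj(p,X):
    return cv2.projectPoints(np.asarray(X,float).reshape(-1,1,3),np.array(p["rvec"]),np.array(p["tvec"]),np.array(p["mtx"]),np.array([p["k1"],0,0,0.]))[0].reshape(-1,2)
def rz(a):
    c,s=np.cos(a),np.sin(a); return np.array([[c,-s,0],[s,c,0],[0,0,1]])
E
python3 - <<'E'
from h import *
d=pickle.load(open("d0.pkl","rb"))
for n in ["top","scene"]:
    W=cloud(d[n])
    for nm,c in [("two",(376,257)),("three",(302,258))]:
        if n=="scene": c={"two":(367,280),"three":(285,255)}[nm]
        sub=W[max(c[1]-60,0):c[1]+60,c[0]-40:c[0]+40].reshape(-1,3)
        sub=sub[np.isfinite(sub[:,0])]
        for lo,hi in [(.135,.155),(.09,.108),(.003,.02),(-.02,.003)]:
            q=sub[(sub[:,2]>lo)&(sub[:,2]<hi)]
            print(n,nm,lo,len(q),np.round(np.median(q,0),4) if len(q) else "", np.round(q.min(0),3) if len(q) else "",np.round(q.max(0),3) if len(q) else "")
            if len(q)>20:
                r=cv2.minAreaRect((q[:,:2]*1000).astype(np.float32)); print("   ",np.round(r[0],1),np.round(r[1],1),round(r[2],1))
W=cloud(d["top"])
for (u,v) in [(165,148),(200,140),(250,148),(300,158),(315,160),(240,180),(150,145),(420,220)]:
    print((u,v),np.round(W[v-1:v+2,u],4)[1])
E
```

```text
top two 0.135 196 [ 0.4402 -0.1962  0.1434] [ 0.424 -0.211  0.135] [ 0.457 -0.184  0.148]
    [ 441.  -197.4] [33.2 24.1] 12.6
top two 0.09 231 [ 0.4428 -0.1741  0.0995] [ 0.423 -0.213  0.091] [ 0.464 -0.157  0.107]
    [ 441.8 -187.8] [37.8 57.4] 11.3
top two 0.003 2108 [ 0.398  -0.2031  0.0057] [ 0.297 -0.295  0.003] [ 0.566 -0.108  0.02 ]
    [ 431.2 -201.7] [182.1 273.4] 88.6
top two -0.02 6714 [ 4.324e-01 -2.023e-01  1.000e-04] [ 0.296 -0.298 -0.008] [ 0.568 -0.109  0.003]
    [ 432.  -203.7] [184.2 274.2] 89.0
top three 0.135 191 [ 0.4414 -0.0321  0.1438] [ 0.424 -0.046  0.137] [ 0.458 -0.018  0.148]
    [441.2 -32.7] [31.7 24. ] 16.8
top three 0.09 218 [ 0.4422 -0.0113  0.0998] [ 0.425 -0.055  0.091] [0.465 0.005 0.107]
    [441.8 -25.4] [36.5 58.1] 15.7
top three 0.003 2115 [ 0.411  -0.0382  0.006 ] [ 0.294 -0.125  0.003] [0.564 0.058 0.02 ]
    [428.7 -34.2] [269.3 182.3] 0.3
top three -0.02 6528 [ 4.317e-01 -2.120e-02  1.000e-04] [ 0.294 -0.127 -0.007] [0.565 0.058 0.003]
    [429.2 -35.4] [271.  184.5] 0.5
scene two 0.135 184 [ 0.4361 -0.199   0.1409] [ 0.423 -0.213  0.135
[... 549 characters left out ...]
[439.7 -34.9] [34.4 23.6] 14.2
scene three 0.09 259 [ 0.435  -0.0276  0.097 ] [ 0.422 -0.057  0.09 ] [0.464 0.004 0.108]
    [439.8 -27.1] [37.  57.8] 13.8
scene three 0.003 3279 [5.926e-01 3.000e-04 8.400e-03] [ 0.294 -0.143  0.003] [0.723 0.182 0.02 ]
    [502.1  12.8] [406.1 201.1] 22.7
scene three -0.02 4838 [ 0.4523 -0.0042 -0.0021] [ 0.314 -0.141 -0.008] [0.744 0.147 0.003]
    [518.5  19.7] [411.2 192.1] 21.0
(165, 148) [0.6481 0.26   0.1155]
(200, 140) [0.6985 0.2032 0.0134]
(250, 148) [0.6808 0.0866 0.0107]
(300, 158) [ 0.6564 -0.0303  0.0134]
(315, 160) [ 0.6514 -0.0652  0.0145]
(240, 180) [0.6036 0.1086 0.0119]
(150, 145) [0.6418 0.281  0.1569]
(420, 220) [ 0.5125 -0.3057  0.0043]
```

Run:
```python
from h import *
d=pickle.load(open("d0.pkl","rb"))
for n in ["top","scene"]:
    W=cloud(d[n]).reshape(-1,3); W=W[np.isfinite(W[:,0])]
    m=(W[:,0]>.45)&(W[:,0]<.8)&(W[:,1]>-.15)&(W[:,1]<.35)
    W=W[m]
    # rail
    q=W[(W[:,2]>.132)&(W[:,2]<.146)&(W[:,0]>.55)&(W[:,1]<.2)&(W[:,1]>-.06)]
    xy=q[:,:2]
    l=cv2.fitLine(xy.astype(np.float32),cv2.DIST_HUBER,0,.002,.001).ravel()
    nrm=np.array([-l[1],l[0]]); r=(xy-l[2:])@nrm
    print(n,"rail",len(q),l,"z med",np.median(q[:,2]),"resid",np.percentile(r,[5,50,95]),"yaw",np.degrees(np.arctan2(-l[0]*np.sign(l[1]),abs(l[1]))), "y range",q[:,1].min(),q[:,1].max(), "zmax pct",np.percentile(q[:,2],90))
    # post, block
    q=W[(W[:,2]>.1475)&(W[:,2]<.154)&(W[:,1]<0)]
    if len(q): print("post top",len(q),np.round(q.mean(0),4),q.min(0),q.max(0))
    q=W[(W[:,2]>.15)&(W[:,2]<.162)&(W[:,1]>.15)]
    if len(q):
        print("block top",len(q),np.median(q,0),q.min(0),q.max(0)); r=cv2.minAreaRect((q[:,:2]*1000).astype(np.float32)); print(r); print(cv2.boxPoints(r))
    q=W[(W[:,2]>.007)&(W[:,2]<.0135)&(W[:,0]>.5)&(W[:,1]<.24)]
    r=cv2.minAreaRect((q[:,:2]*1000).astype(np.float32)); print("base",r)
```

```text
top rail 657 [0.18129526 0.9834287  0.652189   0.07712898] z med 0.14077594660971599 resid [-0.00589622  0.00025596  0.00462054] yaw -10.445214 y range -0.05459599171872067 0.19993153128986912 zmax pct 0.14349046345392957
post top 78 [ 0.6344 -0.0614  0.1507] [ 0.60361296 -0.14974394  0.14750347] [ 0.79465466 -0.03676302  0.1539434 ]
block top 1229 [0.66537511 0.27465627 0.15681968] [0.60237221 0.20992398 0.1502217 ] [0.72092204 0.30671503 0.1619799 ]
((657.2496948242188, 256.7794189453125), (85.42784118652344, 115.43142700195312), 78.9778823852539)
[[592.43225 225.88797]
 [705.7344  203.81888]
 [722.06714 287.67087]
 [608.765   309.73996]]
base ((650.4805297851562, 46.48309326171875), (386.3571472167969, 298.91607666015625), 89.70899200439453)
scene rail 440 [0.18335642 0.9830465  0.65252364 0.09220996] z med 0.13740091771708102 resid [-0.0057859   0.0002983   0.00438059] yaw -10.565323 y range -0.05866465185239113 0.19225595645751495 zmax pct 0.14002994166315352
post top 29 [ 0.6267 -0.0595  0.1491] [ 0.60513535 -0.14926135  0.14777993] [ 0.63878428 -0.04000733  0.15189203]
base ((671.8623046875, 84.42512512207031), (310.9685363769531, 255.90614318847656), 89.9708251953125)
```

Run:
```python
from h import *
d=pickle.load(open("d0.pkl","rb"))
W=cloud(d["top"])
for (u,v) in [(482,325),(490,250),(520,300),(482,182),(545,180),(355,150),(370,180),(350,20),(455,365),(376,257),(540,370)]:
    print((u,v),np.round(W[v,u],3))
p=d["wrist"];R=cv2.Rodrigues(np.array(p["rvec"]))[0];print("wrist cam pos",-R.T@p["tvec"],"fwd",R[2],"right",R[0])
# refine post & face
W=W.reshape(-1,3);W=W[np.isfinite(W[:,0])]
q=W[(W[:,2]>.144)&(W[:,2]<.157)&(W[:,1]<-.03)&(W[:,1]>-.12)&(W[:,0]>.58)&(W[:,0]<.68)]
print(len(q),np.median(q,0),q.min(0),q.max(0))
yaw=np.radians(-10.5);q=W[(W[:,2]>.148)&(W[:,2]<.165)&(W[:,1]>.15)&(W[:,0]>.5)&(W[:,0]<.8)]
l=q@rz(yaw); print(np.percentile(l[:,0],[1,2,50,98,99]),np.percentile(l[:,1],[.5,1,2,5,50,95,99]))
```

```text
(482, 325) [ 0.28  -0.421  0.028]
(490, 250) [ 0.438 -0.43   0.076]
(520, 300) [ 0.334 -0.424  0.207]
(482, 182) [ 0.603 -0.454  0.002]
(545, 180) [ 0.553 -0.475  0.234]
(355, 150) [ 0.652 -0.146  0.096]
(370, 180) [ 0.604 -0.192  0.017]
(350, 20) [ 0.942 -0.138  0.12 ]
(455, 365) [ 0.195 -0.365  0.005]
(376, 257) [ 0.427 -0.202  0.004]
(540, 370) [ 0.186 -0.548 -0.002]
wrist cam pos [ 0.24811494 -0.52407034  0.37360504] fwd [-0.28844435 -0.0914571  -0.9531188 ] right [ 3.03217048e-01 -9.52921464e-01 -3.25047416e-04]
78 [ 0.63026231 -0.04529307  0.15052526] [ 0.62126031 -0.05563527  0.14422562] [ 0.63969306 -0.0331383   0.15648294]
[0.50280865 0.50944001 0.60207376 0.65307162 0.65430196] [0.33050736 0.33293159 0.3398913  0.36050824 0.39047334 0.41212526
 0.66612737]
```

>>> send_rows:
  deltas:
    - {"dp":[0,0.25,0.1],"rotation":[0,0,0]}
    - {"dp":[0,0.5,0.2],"rotation":[0,0,0]}
    - {"dp":[0,0.75,0.25],"rotation":[0,0,0]}
    - {"dp":[0,1,0.25],"rotation":[0,0,-0.1]}
  fingers: -1

```text
clock: 0.93
position: [0.1749, -0.4275, 0.2817]
ee_rot: [0.001, 0.992, 0.128, 0.0]
contact_force: [0.3, -0.6, 0.5]
width: 0.0855
```

>>> send_rows:
  deltas:
    - {"dp":[0.1,0.25,0],"rotation":[0,0,0]}
    - {"dp":[0.3,0.5,0],"rotation":[0,0,0]}
    - {"dp":[0.5,0.75,0],"rotation":[0,0,0]}
    - {"dp":[0.7,1,0],"rotation":[0,0,-0.1]}

```text
clock: 1.27
position: [0.2591, -0.3064, 0.2807]
ee_rot: [0.001, 0.995, 0.103, 0.0]
contact_force: [0.9, -0.1, 0.0]
width: 0.0857
```

>>> send_rows:
  deltas:
    - {"dp":[0.25,0.25,0],"rotation":[0,0,0]}
    - {"dp":[0.5,0.5,0],"rotation":[0,0,0]}
    - {"dp":[0.7,0.75,0],"rotation":[0,0,0]}
    - {"dp":[0.8,0.9,0],"rotation":[0,0,0]}
    - {"dp":[0.8,0.9,0],"rotation":[0,0,0]}
    - {"dp":[0.8,0.9,0],"rotation":[0,0,0]}

```text
clock: 1.77
position: [0.3551, -0.1991, 0.2805]
ee_rot: [0.0, 0.994, 0.106, -0.0]
contact_force: [0.4, -1.8, -0.2]
width: 0.0856
```

```bash
cat > an.py <<'E'
from h import *
def leaf(W,x0,x1,y0,y1,lo=.139,hi=.148):
    q=W.reshape(-1,3);q=q[np.isfinite(q[:,0])]
    q=q[(q[:,0]>x0)&(q[:,0]<x1)&(q[:,1]>y0)&(q[:,1]<y1)]
    out=[]
    for a,b in [(lo,hi),(.093,.104)]:
        s=q[(q[:,2]>a)&(q[:,2]<b)]
        if len(s)<10: print("few",len(s));continue
        r=cv2.minAreaRect((s[:,:2]*1000).astype(np.float32)); print(len(s),"z",np.round(np.median(s[:,2]),4),np.round(r[0],1),np.round(r[1],1),round(r[2],1), "mean",np.round(s.mean(0)*1000,1))
E
python3 - <<'E'
from rig import monitor, eyes, models
from an import *
d={}
for n in ["wrist","top"]:
    p=eyes.get_image(n); d[n]=p
    cv2.imwrite(f"pics/{n}1.png",p["color"][:,:,::-1])
    print(n); leaf(cloud(p),.40,.49,-.26,-.14)
s=monitor.get_state();print(s["position"],s["ee_rot"])
pickle.dump(d,open("d1.pkl","wb"))
E
```

```text
wrist
1245 z 0.1426 [ 440.6 -197.8] [31.7 22.9] 12.5 mean [ 440.8 -197.4  142.5]
1119 z 0.0986 [ 444.9 -189.5] [29.4 57.4] 13.2 mean [ 443.7 -181.3   98.6]
top
183 z 0.1433 [ 440.2 -197.5] [31.7 24.3] 12.6 mean [ 439.9 -197.2  143.2]
219 z 0.0994 [ 443.1 -187.4] [35.3 57.8] 11.4 mean [ 443.2 -174.8   99.5]
[ 0.35437389 -0.20044878  0.28040456] [ 4.80128052e-04  9.94564235e-01  1.04123498e-01 -2.19952086e-04]
```

View pics/wrist1.png

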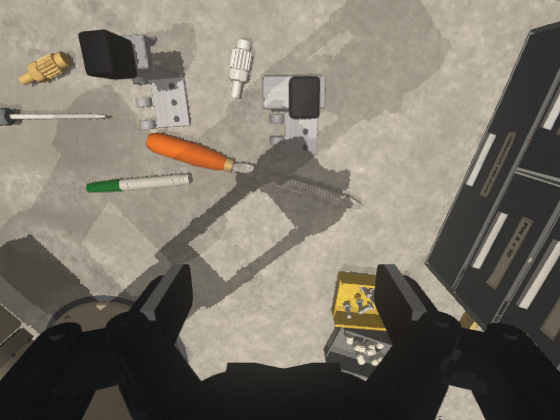

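Run:
```python
from h import *
d=pickle.load(open("d1.pkl","rb"))
p=d["wrist"];im=p["color"][:,:,::-1].copy()
big=cv2.resize(im[20:170,70:340],None,fx=3,fy=3,interpolation=cv2.INTER_CUBIC)
o=np.array([.4405,-.1976,0])
for X in [(-46,25,18),(-20,25,18),(-64,-25,6),(-64,15.5,6),(-8.5,36,99),(20.5,36,99),(16,12,143),(-16,-12,143)]:
    w=o+rz(np.radians(12.5))@(np.array(X)/1000); u=proj(p,w)[0]
    cv2.circle(big,tuple(np.round((u-[70,20])*3+1).astype(int).tolist()),3,(0,0,255),1)
cv2.imwrite("pics/w1z.png",big[:, :800])
```

```text
(no output)
```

View pics/w1z.png

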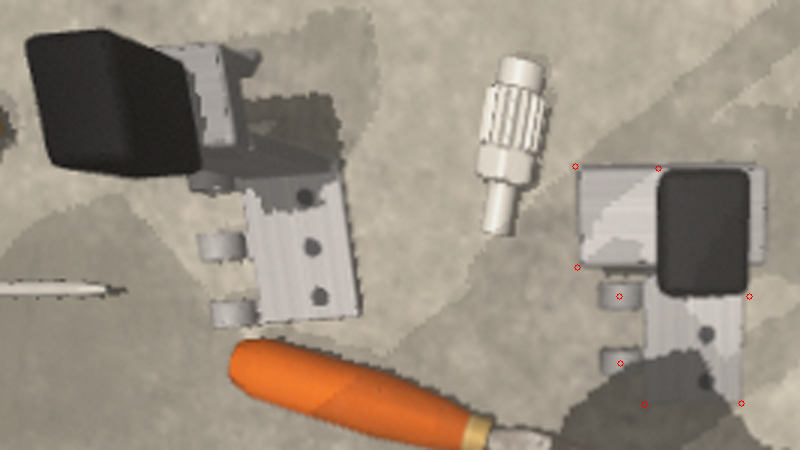

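>>> send_rows:
  deltas:
    - {"dp":[0.25,0,0],"rotation":[0,0,0]}
    - {"dp":[0.5,0.02,0],"rotation":[0,0,0]}
    - {"dp":[0.72,0.02,0],"rotation":[0,0,0]}
    - {"dp":[0.72,0.02,-0.2],"rotation":[0,0,0]}
    - {"dp":[0.72,0.02,-0.4],"rotation":[0,0,0]}
    - {"dp":[0.72,0.02,-0.5],"rotation":[0,0,0]}
    - {"dp":[0.72,0.02,-0.5],"rotation":[0,0,0]}
    - {"dp":[0.72,0.02,-0.5],"rotation":[0,0,0]}

```text
clock: 2.53
position: [0.4404, -0.1987, 0.22]
ee_rot: [-0.0, 0.995, 0.103, -0.001]
contact_force: [-0.3, 0.1, 0.0]
width: 0.0853
```

The projected leaf_two model falls on the right-hand leaf, with its knuckles at (620,296) and (620,363) in the zoom. The left leaf shows three knuckles, so the right one is leaf_two. Descending to grip it.

>>> send_rows:
  deltas:
    - {"dp":[0,0.01,-0.2],"rotation":[0,0,0]}
    - {"dp":[0,0.01,-0.4],"rotation":[0,0,0]}
    - {"dp":[0,0.01,-0.6],"rotation":[0,0,0]}
    - {"dp":[0,0.01,-0.72],"rotation":[0,0,0]}
    - {"dp":[0,0.01,-0.78],"rotation":[0,0,0]}
    - {"dp":[0,0.01,-0.78],"rotation":[0,0,0]}
    - {"dp":[0,0.01,-0.78],"rotation":[0,0,0]}

```text
clock: 3.12
position: [0.4419, -0.1972, 0.1278]
ee_rot: [0.001, 0.995, 0.104, 0.001]
contact_force: [1.0, -0.5, 0.6]
width: 0.0852
```

>>> send_rows:
  deltas:
    - {"dp":[0,0,0]}
    - {"dp":[0,0,0]}
    - {"dp":[0,0,0]}
    - {"dp":[0,0,0]}
    - {"dp":[0,0,0]}
    - {"dp":[0,0,0]}
    - {"dp":[0,0,0]}
    - {"dp":[0,0,0]}
  fingers: 1
  grip_force: 60

```text
validation failed for argument at $.de...
```

>>> send_rows:
  deltas:
    - {"dp":[0,0,0],"rotation":[0,0,0]}
    - {"dp":[0,0,0],"rotation":[0,0,0]}
    - {"dp":[0,0,0],"rotation":[0,0,0]}
    - {"dp":[0,0,0],"rotation":[0,0,0]}
    - {"dp":[0,0,0],"rotation":[0,0,0]}
    - {"dp":[0,0,0],"rotation":[0,0,0]}
    - {"dp":[0,0,0],"rotation":[0,0,0]}
    - {"dp":[0,0,0],"rotation":[0,0,0]}
  fingers: 1
  grip_force: 60

```text
clock: 3.78
position: [0.4417, -0.1966, 0.1272]
ee_rot: [0.001, 0.995, 0.104, 0.001]
contact_force: [0.9, -1.4, 3.2]
width: 0.0231
```

>>> send_rows:
  deltas:
    - {"dp":[0,0,0.1],"rotation":[0,0,0]}
    - {"dp":[0,0,0.3],"rotation":[0,0,0]}
    - {"dp":[0,0,0.6],"rotation":[0,0,0]}
    - {"dp":[0,0,0.9],"rotation":[0,0,0]}
    - {"dp":[0,0,1],"rotation":[0,0,0]}
    - {"dp":[0,0,1],"rotation":[0,0,0]}

```text
clock: 4.28
position: [0.4426, -0.197, 0.2498]
ee_rot: [0.002, 0.995, 0.104, 0.003]
contact_force: [0.8, -0.4, -2.4]
width: 0.0234
```

>>> send_rows:
  deltas:
    - {"dp":[0.1,0.15,0],"rotation":[0,0,0]}
    - {"dp":[0.2,0.35,0],"rotation":[0,0,-0.2]}
    - {"dp":[0.4,0.6,0],"rotation":[0,0,-0.4]}
    - {"dp":[0.6,0.8,0],"rotation":[0,0,-0.6]}
    - {"dp":[0.8,1,0],"rotation":[0,0,-0.8]}
    - {"dp":[0.8,1,0],"rotation":[0,0,-0.8]}
    - {"dp":[0.8,1,0],"rotation":[0,0,-0.8]}

```text
clock: 4.87
position: [0.5367, -0.0746, 0.2439]
ee_rot: [-0.0, 0.996, -0.094, -0.003]
contact_force: [-1.7, -0.3, -2.4]
width: 0.0235
```

>>> send_rows:
  deltas:
    - {"dp":[0,0.2,0],"rotation":[0,0,0]}
    - {"dp":[0,0.4,0],"rotation":[0,0,0]}
    - {"dp":[0,0.6,0],"rotation":[0,0,0]}
    - {"dp":[0,0.6,0],"rotation":[0,0,0]}
    - {"dp":[0,0.6,0],"rotation":[0,0,0]}

```text
clock: 5.28
position: [0.5355, -0.0041, 0.2453]
ee_rot: [0.0, 0.996, -0.095, -0.002]
contact_force: [-0.6, -0.5, -2.2]
width: 0.0235
```

Run:
```python
from rig import monitor, eyes, models
from h import *
d={}
for n in ["wrist","top","scene"]:
    p=eyes.get_image(n); d[n]=p
    cv2.imwrite(f"pics/{n}2.png",p["color"][:,:,::-1])
s=monitor.get_state();print(s["position"],s["ee_rot"],s["contact_force"],s["width"])
d["s"]=s
pickle.dump(d,open("d2.pkl","wb"))
```

```text
[ 0.53650633 -0.00536327  0.24602953] [ 4.37856564e-04  9.95396004e-01 -9.58438648e-02 -7.46017847e-04] [ 0.20235531 -0.76363488 -1.23399734] 0.02305590976680385
```

View pics/wrist2.png

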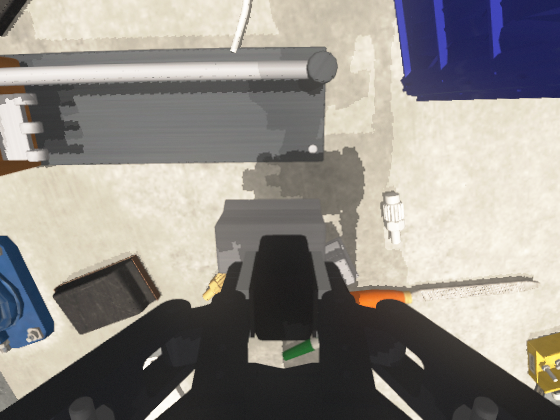

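View pics/top2.png

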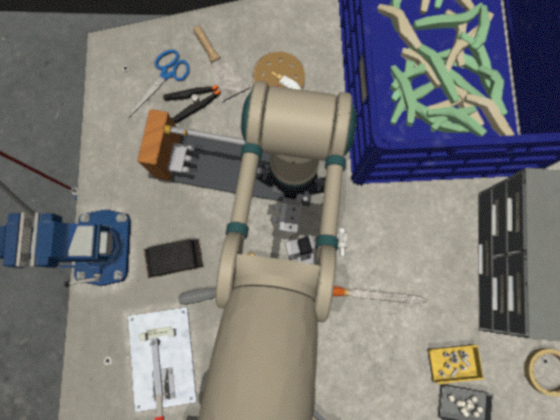

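View pics/scene2.png

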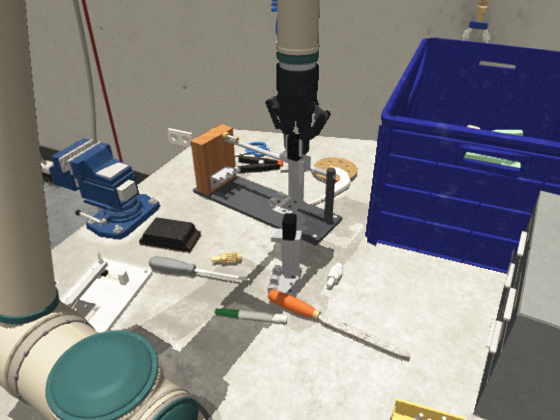

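Run:
```python
from h import *
d=pickle.load(open("d2.pkl","rb"))
W=cloud(d["wrist"]).reshape(-1,3);W=W[np.isfinite(W[:,0])]
q=W[(W[:,2]>.130)&(W[:,2]<.146)&(W[:,0]>.6)&(W[:,1]>-.02)&(W[:,1]<.18)]
l=cv2.fitLine(q[:,:2].astype(np.float32),cv2.DIST_HUBER,0,.002,.001).ravel().astype(float)
yaw=np.arctan2(-l[0]*np.sign(l[1]),abs(l[1])); print("rail yaw",np.degrees(yaw),len(q),"ztop",np.percentile(q[:,2],[5,50,90,99]))
L=q@rz(yaw); print("rail lx pct",np.percentile(L[:,0],[1,5,50,95,99])); 
for a,b in [(.0,.05),(.05,.1),(.1,.15),(.15,.2),(.2,.25),(.25,.3)]:
    m=(L[:,1]>a)&(L[:,1]<b); 
    if m.sum()>50:
        t=L[m]; top=t[t[:,2]>np.percentile(t[:,2],80)]; print(a,m.sum(),"mid",np.percentile(t[:,0],[2,50,98]).round(4),"ridge x",top[:,0].mean().round(4),"z",top[:,2].mean().round(4))
q=W[(W[:,2]>.146)&(W[:,2]<.156)&(W[:,0]>.6)&(W[:,1]>-.08)&(W[:,1]<-.02)]@rz(yaw)
print("post top",len(q),q.min(0),q.max(0),q.mean(0),"mid",(q.min(0)+q.max(0))/2)
c=cv2.minEnclosingCircle((q[:,:2]*1000).astype(np.float32));print(c)
# jamb block/knuckles
q=W[(W[:,2]>.06)&(W[:,2]<.085)&(W[:,1]>.1)&(W[:,0]>.5)]@rz(yaw)
print("jamb knuckles",len(q), q.min(0),q.max(0))
q=W[(W[:,2]>.2)&(W[:,2]<.235)&(W[:,0]>.5)&(W[:,0]<.62)]
s=q[(q[:,2]>.205)&(q[:,2]<.23)]
print("bridge",len(s),np.percentile(s[:,2],[2,50,98]),); r=cv2.minAreaRect((s[:,:2]*1000).astype(np.float32));print(r)
Lb=s@rz(yaw);print(np.percentile(Lb,[1,50,99],axis=0))
p=d["s"]["position"];print("tcp L",p@rz(yaw))
```

```text
rail yaw -10.306698673615164 5130 ztop [0.13597398 0.13966118 0.14101944 0.14185888]
rail lx pct [0.62265275 0.62306805 0.62799378 0.6335199  0.6342567 ]
0.05 163 mid [0.623  0.6276 0.6335] ridge x 0.6287 z 0.141
0.1 1356 mid [0.6229 0.628  0.6339] ridge x 0.6285 z 0.1411
0.15 1378 mid [0.6227 0.628  0.6342] ridge x 0.6285 z 0.1411
0.2 1311 mid [0.6229 0.6281 0.6342] ridge x 0.6283 z 0.1411
0.25 922 mid [0.6227 0.6278 0.6339] ridge x 0.6286 z 0.1411
post top 773 [0.61873114 0.05617517 0.14602213] [0.63809902 0.07597266 0.15234022] [0.62840653 0.06627663 0.14961822] mid [0.62841508 0.06607391 0.14918117]
((628.5643310546875, 66.07025146484375), 9.903773307800293)
jamb knuckles 2352 [0.5438791  0.32013579 0.06000748] [0.62069048 0.37469225 0.07542562]
bridge 4379 [0.20564905 0.21632958 0.22822569]
((566.8953857421875, -64.0132827758789), (45.06170654296875, 202.3642578125), 18.117191314697266)
[[ 0.52215182 -0.04203374  0.20532857]
 [ 0.54324476  0.09833083  0.21632958]
 [ 0.63255179  0.12681817  0.22898472]]
tcp L [0.52880891 0.09071351 0.24602953]
```

Run:
```python
from h import *
d=pickle.load(open("d2.pkl","rb"))
yaw=np.radians(-10.31)
C=cloud(d["wrist"]); p=d["s"]["position"]
sub=C[195:290,205:345].reshape(-1,3);sub=sub[np.isfinite(sub[:,0])]
T=(sub-p)@rz(yaw)   # jig axes, rel. to TCP
m=(T[:,2]>-.04)&(T[:,2]<-.018)&(T[:,0]>-.03)
s=T[m];print(len(s),np.percentile(s[:,2],[5,50,95]))
s=s[abs(s[:,2]-np.median(s[:,2]))<.003]
r=cv2.minAreaRect((s[:,:2]*1000).astype(np.float32));print(r); print(np.percentile(s,[.5,50,99.5],axis=0))
# front edge fit: for bins in y, max x
for a in np.arange(-.02,.04,.008):
    b=s[(s[:,1]>a)&(s[:,1]<a+.008)]
    if len(b)>10: print(round(a,3),len(b),np.percentile(b[:,0],[98]).round(4))
for a in np.arange(-.004,.02,.004):
    b=s[(s[:,0]>a)&(s[:,0]<a+.004)]
    if len(b)>10: print("x",round(a,3),len(b),b[:,1].min().round(4),b[:,1].max().round(4))
g=C[230:345,240:330].reshape(-1,3); g=(g-p)@rz(yaw); g=g[(g[:,2]>.01)&(g[:,2]<.025)&(abs(g[:,1])<.03)]
print("grip",len(g),np.median(g,0),g.min(0),g.max(0))
print("tool yaw rel", np.degrees(2*np.arctan2(d["s"]["ee_rot"][2],d["s"]["ee_rot"][1]))+10.31)
```

```text
3655 [-0.03719814 -0.02953902 -0.02303352]
((5.45944881439209, 7.731447219848633), (28.356792449951172, 58.71344757080078), 2.0672454833984375)
[[-0.00834412 -0.02090141 -0.03221074]
 [ 0.01253775  0.01797796 -0.02947632]
 [ 0.01878375  0.03648216 -0.02775106]]
-0.02 450 [0.0185]
-0.012 215 [0.0188]
-0.004 202 [0.0187]
0.004 203 [0.0187]
0.012 400 [0.0186]
0.02 564 [0.0185]
0.028 703 [0.0184]
0.036 49 [0.0171]
x -0.004 157 -0.0212 0.0368
x 0.0 243 -0.0211 0.0365
x 0.004 417 -0.021 0.037
x 0.008 448 -0.0208 0.0363
x 0.012 767 -0.0211 0.0368
x 0.016 733 -0.0213 0.0363
grip 5252 [0.00248459 0.00108409 0.01483344] [-0.01752669 -0.01675703  0.01000072] [0.01535184 0.01852363 0.02497884]
tool yaw rel -0.6897868110557628
```

>>> send_rows:
  deltas:
    - {"dp":[0.2,0.1,0],"rotation":[0,0,0]}
    - {"dp":[0.5,0.25,0],"rotation":[0,0,0]}
    - {"dp":[0.75,0.4,0],"rotation":[0,0,0]}
    - {"dp":[0.9,0.5,0],"rotation":[0,0,-0.01]}
    - {"dp":[0.9,0.51,0],"rotation":[0,0,-0.01]}
    - {"dp":[0.9,0.51,0],"rotation":[0,0,-0.01]}
    - {"dp":[0.9,0.51,0],"rotation":[0,0,-0.01]}
    - {"dp":[0.9,0.51,0],"rotation":[0,0,-0.01]}

```text
clock: 6.1
position: [0.6439, 0.0556, 0.2469]
ee_rot: [0.0, 0.995, -0.099, -0.0]
contact_force: [-0.6, -0.8, -2.8]
width: 0.0232
```

```bash
cat > m3.py <<'E'
from rig import monitor, eyes, models
from h import *
import sys
tag=sys.argv[1]
yaw=np.radians(-10.31)
P=[];d={}
for n in ["wrist","scene"]:
    P.append(monitor.get_state()["position"])
    d[n]=eyes.get_image(n); cv2.imwrite(f"pics/{n}{tag}.png",d[n]["color"][:,:,::-1])
s=monitor.get_state();P.append(s["position"])
pm=np.mean(P,0); print("tcp",np.round(P,4).tolist(),"L",np.round(pm@rz(yaw),4),"rot",np.round(s["ee_rot"],4),"yaw rel",np.degrees(2*np.arctan2(s["ee_rot"][2],s["ee_rot"][1]))+10.31,"F",np.round(s["contact_force"],1),"w",s["width"])
d["P"]=pm; pickle.dump(d,open(f"d{tag}.pkl","wb"))
W=cloud(d["wrist"])@rz(yaw); q=W.reshape(-1,3);q=q[np.isfinite(q[:,0])]
t=q[(q[:,2]>.132)&(q[:,2]<.144)&(q[:,0]>.60)&(q[:,0]<.66)&(q[:,1]>.09)&(q[:,1]<.35)]
for a in np.arange(.08,.36,.03):
    b=t[(t[:,1]>a)&(t[:,1]<a+.03)]
    if len(b)>60: print("rail",round(a,2),len(b),np.percentile(b[:,0],[2,50,98]).round(4),"z",np.percentile(b[:,2],95).round(4))
pt=q[(q[:,2]>.146)&(q[:,2]<.156)&(abs(q[:,0]-.628)<.02)&(q[:,1]<.1)]
if len(pt)>50: print("post",(pt.min(0)+pt.max(0))/2)
z=pm[2]-.0295
s=W[195:290,205:345].reshape(-1,3);s=s[np.abs(s[:,2]-z)<.004]; 
if len(s)>100: print("bridge",len(s),np.percentile(s,[.5,50,99.5],axis=0).round(4).tolist()); 
for a in np.arange(-.02,.04,.008):
    y=(pm@rz(yaw))[1]+a; b=s[(s[:,1]>y)&(s[:,1]<y+.008)]
    if len(b)>10: print("  front",round(a,3),len(b),np.percentile(b[:,0],98).round(4))
E
python3 m3.py 3
```

```text
tcp [[0.6439, 0.0556, 0.2469], [0.644, 0.0558, 0.2472], [0.6442, 0.0559, 0.2473]] L [0.6236 0.1701 0.2471] rot [ 2.000e-04  9.951e-01 -9.850e-02  1.000e-04] yaw rel -0.9946792195236647 F [-0.1  0.5 -2.1] w 0.023210733521685758
rail 0.08 399 [0.6238 0.6303 0.6346] z 0.1412
rail 0.11 586 [0.6243 0.6305 0.6347] z 0.1412
rail 0.14 226 [0.626  0.6334 0.6348] z 0.1404
rail 0.17 177 [0.6325 0.6339 0.6348] z 0.1395
rail 0.2 378 [0.6245 0.632  0.6348] z 0.1411
rail 0.23 584 [0.6238 0.6305 0.6346] z 0.1412
rail 0.26 578 [0.6238 0.6305 0.6348] z 0.1412
rail 0.29 569 [0.6241 0.6305 0.6348] z 0.1412
rail 0.32 538 [0.6238 0.6306 0.6347] z 0.1413
post [0.63169251 0.01892017 0.15053417]
bridge 2855 [[0.6159, 0.1479, 0.2139], [0.6368, 0.1864, 0.2179], [0.6429, 0.2053, 0.2199]]
  front -0.02 415 0.6422
  front -0.012 207 0.6424
  front -0.004 215 0.6426
  front 0.004 216 0.6427
  front 0.012 426 0.6427
  front 0.02 578 0.6428
  front 0.028 652 0.6428
```

View pics/wrist3.png

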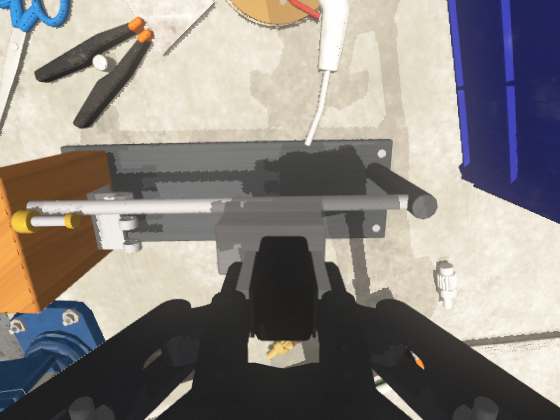

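View pics/scene3.png

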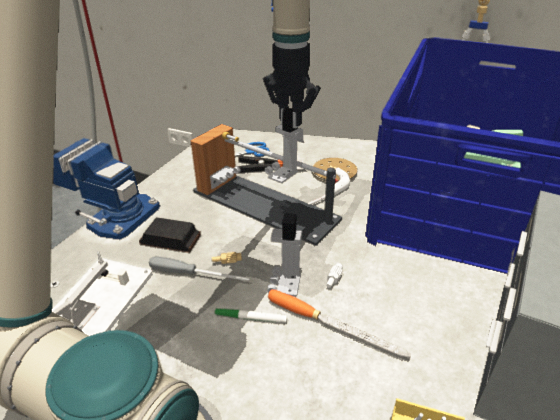

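>>> send_rows:
  deltas:
    - {"dp":[0.005,0,-0.1],"rotation":[0,0,0.01]}
    - {"dp":[0.005,0,-0.2],"rotation":[0,0,0.01]}
    - {"dp":[0.005,0,-0.28],"rotation":[0,0,0.01]}
    - {"dp":[0.005,0,-0.35],"rotation":[0,0,0.01]}
    - {"dp":[0.005,0,-0.4],"rotation":[0,0,0.01]}
    - {"dp":[0.005,0,-0.43],"rotation":[0,0,0.01]}
    - {"dp":[0.005,0,-0.43],"rotation":[0,0,0.01]}
    - {"dp":[0.005,0,-0.43],"rotation":[0,0,0.01]}

```text
clock: 6.87
position: [0.6459, 0.0569, 0.1953]
ee_rot: [0.0, 0.995, -0.095, 0.0]
contact_force: [0.1, -0.3, -2.0]
width: 0.0232
```

```bash
python3 m3.py 4
```

```text
tcp [[0.6459, 0.0569, 0.1953], [0.6461, 0.057, 0.1956], [0.6462, 0.057, 0.1957]] L [0.6254 0.1717 0.1955] rot [ 0.000e+00  9.954e-01 -9.540e-02  6.000e-04] yaw rel -0.641789303811958 F [-0.2  1.5 -1.5] w 0.023166045862995296
rail 0.08 620 [0.6239 0.6307 0.6348] z 0.1412
rail 0.11 940 [0.6242 0.6309 0.6347] z 0.1413
rail 0.14 601 [0.6249 0.6437 0.6471] z 0.1428
rail 0.17 576 [0.6433 0.645  0.6475] z 0.1431
rail 0.2 663 [0.6243 0.6322 0.6471] z 0.1414
rail 0.23 915 [0.6238 0.6308 0.6347] z 0.1412
rail 0.26 908 [0.6239 0.6308 0.6347] z 0.1413
rail 0.29 888 [0.6235 0.6306 0.6346] z 0.1413
rail 0.32 804 [0.6238 0.6308 0.6345] z 0.1413
post [0.62868486 0.06643312 0.14886806]
bridge 2854 [[0.6173, 0.1497, 0.1623], [0.6386, 0.1883, 0.1663], [0.6445, 0.2071, 0.1685]]
  front -0.02 409 0.644
  front -0.012 218 0.6442
  front -0.004 201 0.6443
  front 0.004 223 0.6444
  front 0.012 418 0.6443
  front 0.02 574 0.6443
  front 0.028 672 0.6444
```

View pics/wrist4.png

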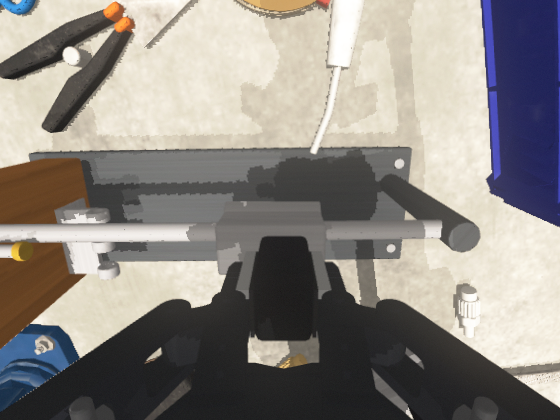

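>>> send_rows:
  deltas:
    - {"dp":[-0.004,0,-0.03],"rotation":[0,0,0.01]}
    - {"dp":[-0.004,0,-0.05],"rotation":[0,0,0.01]}
    - {"dp":[-0.004,0,-0.07],"rotation":[0,0,0.01]}
    - {"dp":[-0.004,0,-0.08],"rotation":[0,0,0.01]}
    - {"dp":[-0.004,0,-0.08],"rotation":[0,0,0.01]}
    - {"dp":[-0.004,0,-0.08],"rotation":[0,0,0.01]}

```text
clock: 7.47
position: [0.6452, 0.057, 0.1854]
ee_rot: [0.0, 0.996, -0.093, -0.0]
contact_force: [0.3, -0.3, -1.9]
width: 0.0232
```

>>> send_rows:
  deltas:
    - {"dp":[0,0,-0.01],"rotation":[0,0,0]}
    - {"dp":[0,0,-0.01],"rotation":[0,0,0]}
    - {"dp":[0,0,-0.01],"rotation":[0,0,0]}

```text
clock: 7.72
position: [0.6453, 0.0569, 0.1843]
ee_rot: [0.0, 0.996, -0.093, -0.0]
contact_force: [0.3, 0.7, -2.6]
width: 0.0233
```

>>> send_rows:
  deltas:
    - {"dp":[0,0,-0.01],"rotation":[0,0,0]}
    - {"dp":[0,0,-0.01],"rotation":[0,0,0]}
    - {"dp":[0,0,-0.01],"rotation":[0,0,0]}

```text
clock: 7.97
position: [0.6455, 0.0569, 0.1834]
ee_rot: [0.0, 0.996, -0.093, 0.0]
contact_force: [0.2, 0.6, -0.0]
width: 0.023
```

```bash
python3 -c "
from rig import monitor
s=monitor.get_state();print(s['contact_force'],s['moment'],s['position'])"
```

```text
[ 0.18742981  0.58579227 -0.01064132] [ 0.04641776 -0.02027088  0.01778636] [0.64545897 0.05693236 0.18342203]
```

>>> send_rows:
  deltas:
    - {"dp":[0,0,-0.008],"rotation":[0,0,0]}
    - {"dp":[0,0,-0.008],"rotation":[0,0,0]}
    - {"dp":[0,0,-0.008],"rotation":[0,0,0]}

```text
clock: 8.22
position: [0.6455, 0.0569, 0.1833]
ee_rot: [0.0, 0.996, -0.093, 0.001]
contact_force: [-2.1, -0.7, 5.7]
width: 0.0233
```

```bash
python3 m3.py 5 | grep -v rail
```

```text
tcp [[0.6455, 0.0569, 0.1833], [0.6455, 0.0569, 0.1833], [0.6455, 0.0569, 0.1834]] L [0.6249 0.1715 0.1833] rot [ 0.000e+00  9.957e-01 -9.300e-02  7.000e-04] yaw rel -0.3576933899708514 F [-1.9  0.5  5.2] w 0.022698659570049136
post [0.62848887 0.06681189 0.14873882]
bridge 2880 [[0.6168, 0.1497, 0.1501], [0.6382, 0.1883, 0.1544], [0.6441, 0.2071, 0.1566]]
  front -0.02 419 0.6438
  front -0.012 214 0.6439
  front -0.004 214 0.6439
  front 0.004 218 0.6439
  front 0.012 424 0.6439
  front 0.02 581 0.644
  front 0.028 683 0.6439
```

View pics/scene5.png

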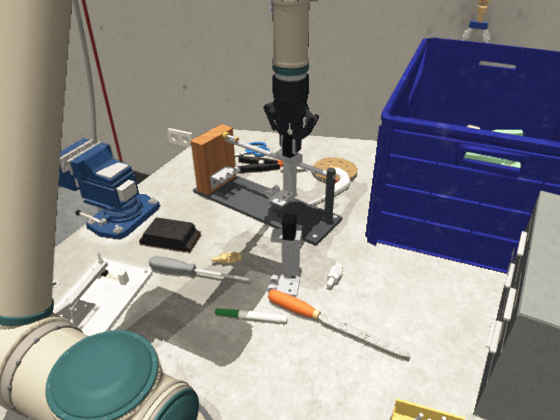

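>>> send_rows:
  deltas:
    - {"dp":[0.018,0.1,0.004],"rotation":[0,0,0]}
    - {"dp":[0.036,0.2,0.004],"rotation":[0,0,0]}
    - {"dp":[0.055,0.3,0.004],"rotation":[0,0,0]}
    - {"dp":[0.073,0.4,0.004],"rotation":[0,0,0]}
    - {"dp":[0.091,0.5,0.004],"rotation":[0,0,0]}
    - {"dp":[0.109,0.6,0.004],"rotation":[0,0,0]}
    - {"dp":[0.127,0.7,0.004],"rotation":[0,0,0]}
    - {"dp":[0.146,0.8,0.004],"rotation":[0,0,0]}
    - {"dp":[0.164,0.9,0.004],"rotation":[0,0,0]}
    - {"dp":[0.164,0.9,0.004],"rotation":[0,0,0]}
    - {"dp":[0.164,0.9,0.004],"rotation":[0,0,0]}

```text
clock: 9.23
position: [0.6658, 0.1682, 0.1833]
ee_rot: [-0.002, 0.996, -0.092, 0.001]
contact_force: [0.4, 2.2, 4.5]
width: 0.0234
```

```bash
python3 m3.py 6
```

```text
tcp [[0.6658, 0.1682, 0.1833], [0.6658, 0.1681, 0.1833], [0.6658, 0.1681, 0.1833]] L [0.625  0.2846 0.1833] rot [-0.0023  0.9957 -0.0925  0.0011] yaw rel -0.30588716169165053 F [1.2 4.2 4.2] w 0.023402567705543553
rail 0.11 517 [0.6244 0.6311 0.6346] z 0.1412
rail 0.14 1031 [0.6232 0.6306 0.6344] z 0.1414
rail 0.17 1063 [0.6233 0.6307 0.6346] z 0.1413
rail 0.2 1073 [0.6237 0.6309 0.6346] z 0.1414
rail 0.23 1038 [0.6239 0.6308 0.6348] z 0.1412
rail 0.26 333 [0.6284 0.6435 0.6439] z 0.1432
rail 0.29 337 [0.6432 0.6437 0.6441] z 0.1433
rail 0.32 930 [0.6237 0.6309 0.6346] z 0.1412
bridge 2920 [[0.6171, 0.2629, 0.1499], [0.6382, 0.302, 0.1543], [0.6443, 0.327, 0.1561]]
  front -0.02 426 0.6439
  front -0.012 208 0.644
  front -0.004 218 0.6441
  front 0.004 209 0.6442
  front 0.012 423 0.6441
  front 0.02 574 0.6441
  front 0.028 695 0.6441
  front 0.036 50 0.6321
```

View pics/wrist6.png

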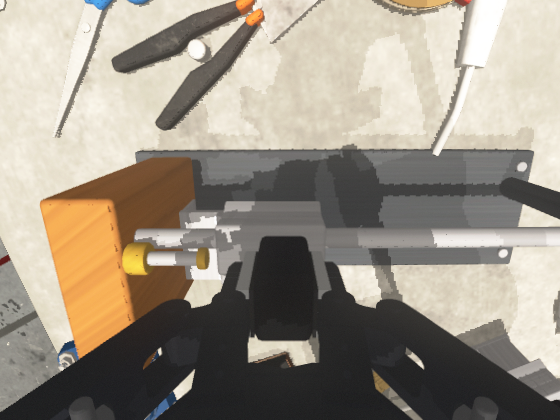

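View pics/scene6.png

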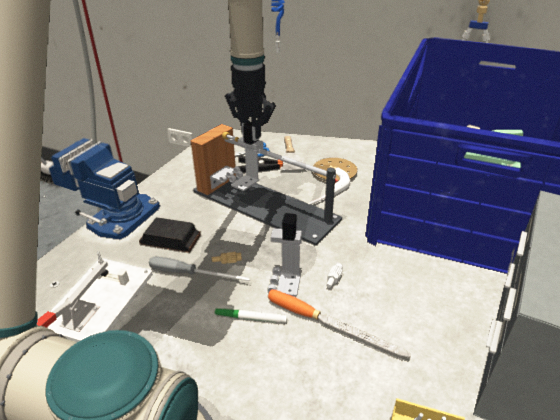

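>>> send_rows:
  deltas:
    - {"dp":[0.006,0.03,0],"rotation":[0,0,0]}
    - {"dp":[0.012,0.06,0],"rotation":[0,0,0]}
    - {"dp":[0.017,0.09,0],"rotation":[0,0,0]}
    - {"dp":[0.022,0.12,0],"rotation":[0,0,0]}
    - {"dp":[0.022,0.12,0],"rotation":[0,0,0]}
    - {"dp":[0.022,0.12,0],"rotation":[0,0,0]}
    - {"dp":[0.022,0.12,0],"rotation":[0,0,0]}
  grip_force: 90

```text
clock: 9.92
position: [0.6676, 0.177, 0.1835]
ee_rot: [0.002, 0.996, -0.093, 0.0]
contact_force: [-1.2, -5.0, 7.8]
width: 0.0228
```

```bash
python3 m3.py 7 | grep -v rail
python3 - <<'E'
import cv2,pickle
d=pickle.load(open("d7.pkl","rb"))
i=d["wrist"]["color"][:,:,::-1];cv2.imwrite("pics/w7z.png",cv2.resize(i[180:310,90:350],None,fx=3,fy=3,interpolation=cv2.INTER_CUBIC))
i=d["scene"]["color"][:,:,::-1];cv2.imwrite("pics/s7z.png",cv2.resize(i[100:240,180:350],None,fx=4,fy=4,interpolation=cv2.INTER_CUBIC))
E
```

```text
tcp [[0.6676, 0.177, 0.1835], [0.6676, 0.177, 0.1835], [0.6676, 0.177, 0.1835]] L [0.6251 0.2936 0.1835] rot [ 2.300e-03  9.957e-01 -9.310e-02  3.000e-04] yaw rel -0.37692926884915323 F [-0.6 -5.   7. ] w 0.023190847309842475
bridge 3105 [[0.6173, 0.2714, 0.1502], [0.6377, 0.3121, 0.1544], [0.6443, 0.3354, 0.1563]]
  front -0.02 408 0.644
  front -0.012 227 0.6442
  front -0.004 198 0.6443
  front 0.004 231 0.6443
  front 0.012 427 0.6442
  front 0.02 581 0.6441
  front 0.028 684 0.6442
  front 0.036 204 0.6283
```

View pics/w7z.png

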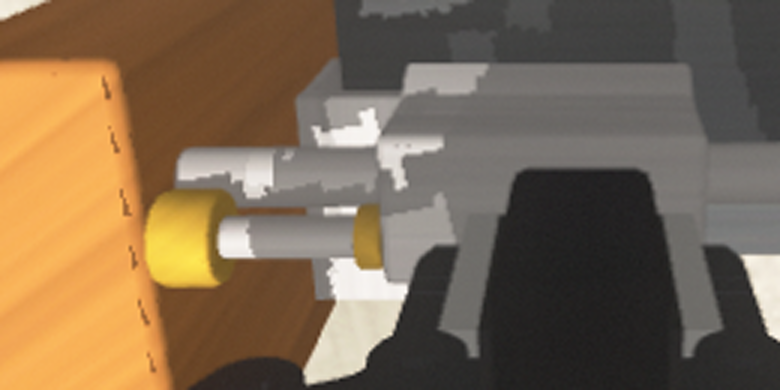

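View pics/s7z.png

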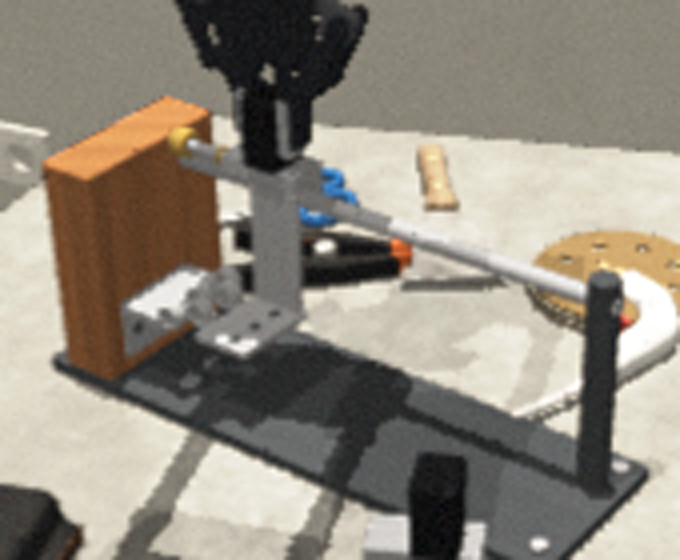

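>>> send_rows:
  deltas:
    - {"dp":[0.0,0.0,0.006],"rotation":[0,0,0]}
    - {"dp":[0.005,0.03,0.006],"rotation":[0,0,0]}
    - {"dp":[0.009,0.05,0.006],"rotation":[0,0,0]}
    - {"dp":[0.013,0.075,0.006],"rotation":[0,0,0]}
    - {"dp":[0.013,0.075,0.006],"rotation":[0,0,0]}
    - {"dp":[0.013,0.075,0.006],"rotation":[0,0,0]}
    - {"dp":[0.013,0.075,0.006],"rotation":[0,0,0]}

```text
clock: 10.6
position: [0.6691, 0.1857, 0.1836]
ee_rot: [0.003, 0.996, -0.093, 0.0]
contact_force: [-1.4, -6.3, 7.0]
width: 0.0229
```

```bash
python3 m3.py 8 | grep -v rail
```

```text
tcp [[0.6691, 0.1857, 0.1836], [0.6691, 0.1857, 0.1836], [0.6691, 0.1857, 0.1836]] L [0.6251 0.3024 0.1836] rot [ 2.600e-03  9.956e-01 -9.320e-02  1.000e-04] yaw rel -0.38258989209876937 F [-0.2 -5.6  5.7] w 0.02279040630189131
bridge 3093 [[0.6169, 0.2802, 0.1503], [0.6377, 0.321, 0.1544], [0.6443, 0.3443, 0.1564]]
  front -0.02 407 0.644
  front -0.012 217 0.6442
  front -0.004 208 0.6441
  front 0.004 228 0.6442
  front 0.012 417 0.6441
  front 0.02 580 0.6442
  front 0.028 690 0.6442
  front 0.036 199 0.6283
```

>>> send_rows:
  deltas:
    - {"dp":[0.0,0.0,0.007],"rotation":[0.005,0,0]}
    - {"dp":[0.002,0.01,0.007],"rotation":[0.01,0,0]}
    - {"dp":[0.004,0.02,0.007],"rotation":[0.01,0,0]}
    - {"dp":[0.005,0.028,0.007],"rotation":[0.01,0,0]}
    - {"dp":[0.005,0.028,0.007],"rotation":[0.01,0,0]}
    - {"dp":[0.005,0.028,0.007],"rotation":[0.01,0,0]}
    - {"dp":[0.005,0.028,0.007],"rotation":[0.01,0,0]}

```text
clock: 11.28
position: [0.6696, 0.1885, 0.1835]
ee_rot: [0.001, 0.996, -0.093, -0.001]
contact_force: [-0.0, -7.3, 2.9]
width: 0.0232
```

```bash
python3 m3.py 9 | grep -v rail
```

```text
tcp [[0.6696, 0.1885, 0.1835], [0.6696, 0.1886, 0.1835], [0.6696, 0.1886, 0.1835]] L [0.625  0.3053 0.1835] rot [ 7.000e-04  9.956e-01 -9.320e-02 -6.000e-04] yaw rel -0.38715825973046947 F [-0.6 -7.7  3.5] w 0.023161324084124916
bridge 3092 [[0.6171, 0.2832, 0.1502], [0.6377, 0.3239, 0.1544], [0.6442, 0.3474, 0.1563]]
  front -0.02 411 0.644
  front -0.012 218 0.644
  front -0.004 202 0.644
  front 0.004 220 0.6441
  front 0.012 427 0.6441
  front 0.02 581 0.6441
  front 0.028 687 0.6441
  front 0.036 199 0.6284
```

>>> send_rows:
  deltas:
    - {"dp":[0.001,0.009,0.002],"rotation":[0.001,0,0]}
    - {"dp":[0.001,0.009,0.002],"rotation":[0.001,0,0]}
    - {"dp":[0.001,0.009,0.002],"rotation":[0.001,0,0]}
    - {"dp":[0.001,0.009,0.002],"rotation":[0.001,0,0]}

```text
clock: 11.72
position: [0.6698, 0.1896, 0.1835]
ee_rot: [0.0, 0.996, -0.093, -0.001]
contact_force: [-0.1, -7.5, 1.8]
width: 0.0226
```

```bash
python3 m3.py 10 | grep -v rail
python3 - <<'E'
import cv2,pickle
d=pickle.load(open("d10.pkl","rb"))
i=d["wrist"]["color"][:,:,::-1];cv2.imwrite("pics/w10z.png",cv2.resize(i[180:310,90:350],None,fx=3,fy=3,interpolation=cv2.INTER_CUBIC))
i=d["scene"]["color"][:,:,::-1];cv2.imwrite("pics/s10z.png",cv2.resize(i[120:210,190:290],None,fx=6,fy=6,interpolation=cv2.INTER_CUBIC))
E
```

```text
tcp [[0.6698, 0.1896, 0.1835], [0.6698, 0.1896, 0.1835], [0.6698, 0.1896, 0.1835]] L [0.625  0.3064 0.1835] rot [ 5.000e-04  9.956e-01 -9.330e-02 -6.000e-04] yaw rel -0.3927522229957159 F [ 0.3 -6.7  2.8] w 0.02318046076862611
bridge 3088 [[0.6173, 0.2842, 0.1503], [0.6375, 0.325, 0.1544], [0.6443, 0.3485, 0.1562]]
  front -0.02 404 0.6438
  front -0.012 219 0.644
  front -0.004 208 0.644
  front 0.004 215 0.6442
  front 0.012 432 0.6441
  front 0.02 584 0.6441
  front 0.028 681 0.6441
  front 0.036 198 0.6285
```

View pics/w10z.png

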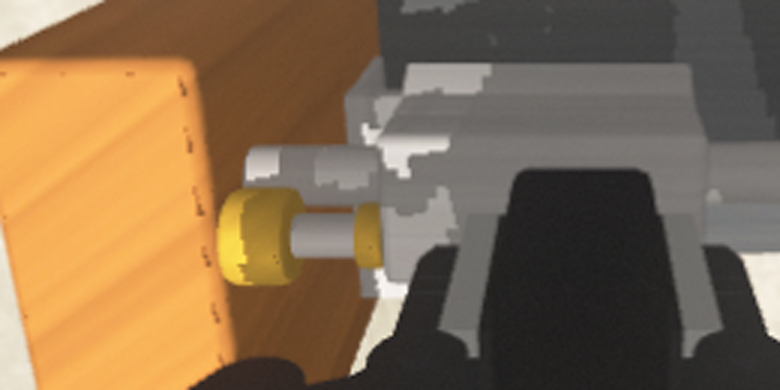

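View pics/s10z.png

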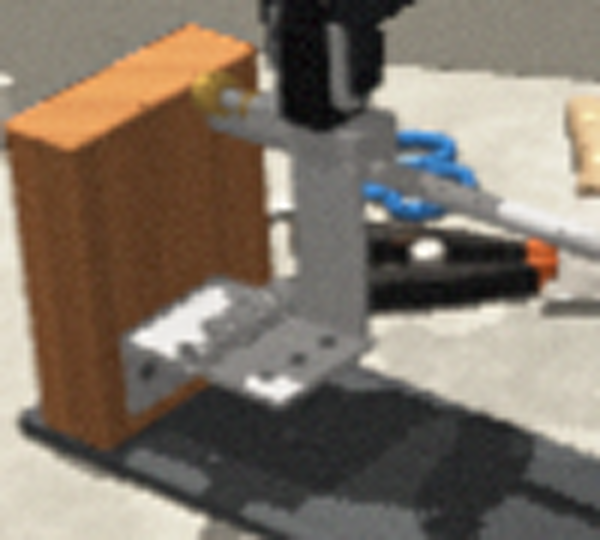

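```bash
cat > gap.py <<'E'
from h import *
import sys
yaw=np.radians(-10.31)
for t in sys.argv[1:]:
    d=pickle.load(open(f"d{t}.pkl","rb")); W=cloud(d["wrist"])@rz(yaw); q=W.reshape(-1,3)
    q=q[np.isfinite(q[:,0])]; J=(d["P"]@rz(yaw))
    # block top: edge near rail
    b=q[(q[:,2]>.152)&(q[:,2]<.160)&(q[:,1]>.355)&(q[:,1]<.45)&(q[:,0]>.54)&(q[:,0]<.66)]
    es=[]
    for x in np.arange(.56,.655,.01):
        c=b[(b[:,0]>x)&(b[:,0]<x+.01)]
        if len(c)>20: es.append(np.percentile(c[:,1],1))
    f=q[(q[:,2]>.10)&(q[:,2]<.145)&(q[:,1]>.355)&(q[:,1]<.39)&(q[:,0]>.545)&(q[:,0]<.65)]
    br=W[195:290,190:345].reshape(-1,3); br=br[abs(br[:,2]-.1546)<.003]
    fr=[];bk=[]
    for x in np.arange(.618,.624,.002).tolist()+np.arange(.634,.642,.002).tolist():
        c=br[(br[:,0]>x)&(br[:,0]<x+.002)&(br[:,1]>J[1]-.05)&(br[:,1]<J[1]+.042)]
        if len(c)>10: fr.append(round(c[:,1].max(),4)); bk.append(round(c[:,1].min(),4))
    print(t,"J",J.round(4),"edge",np.round(es,4),"face",len(f),np.percentile(f[:,1],[25,50,75]).round(4) if len(f) else "","front",fr,"back",bk)
E
python3 gap.py 3 4 5 6 7 8 9 10
```

```text
3 J [0.6236 0.1701 0.2471] edge [0.3704 0.3702 0.3706 0.3703 0.37   0.3582 0.3561 0.3599 0.3694 0.3695] face 3763 [0.3705 0.3709 0.3713] front [] back []
4 J [0.6254 0.1717 0.1955] edge [] face 3308 [0.3705 0.3709 0.3714] front [np.float64(0.2063)] back [np.float64(0.1497)]
5 J [0.6249 0.1715 0.1833] edge [] face 1842 [0.3705 0.371  0.3714] front [np.float64(0.207), np.float64(0.2075), np.float64(0.2074), np.float64(0.2072), np.float64(0.207), np.float64(0.2069), np.float64(0.2073), np.float64(0.2074), np.float64(0.2069)] back [np.float64(0.2018), np.float64(0.2002), np.float64(0.15), np.float64(0.1493), np.float64(0.1497), np.float64(0.1498), np.float64(0.1499), np.float64(0.1493), np.float64(0.1498)]
6 J [0.625  0.2846 0.1833] edge [0.395  0.3819 0.3712 0.3709 0.3711 0.3589 0.3567 0.3623 0.3709 0.371 ] face 2708 [0.3705 0.3709 0.3711] front [np.float64(0.32), np.float64(0.3265), np.float64(0.3206), np.float64(0.3265), np.float64(0.3202), np.float64(0.32), np.float64(0.3207), np.float64(0.3205), np.float64(0.3202)] back [np.float64(0.3149), np.float64(0.3135), np.float64(0.2632), np
[... 1442 characters left out ...]
4(0.3404)] back [np.float64(0.3351), np.float64(0.3339), np.float64(0.283), np.float64(0.283), np.float64(0.2835), np.float64(0.2828), np.float64(0.283), np.float64(0.283), np.float64(0.2837)]
10 J [0.625  0.3064 0.1835] edge [0.379  0.402  0.3891 0.3723 0.3711 0.3592 0.3561 0.3624 0.3712 0.3712] face 2024 [0.3706 0.3709 0.3711] front [np.float64(0.3466), np.float64(0.3484), np.float64(0.3482), np.float64(0.3481), np.float64(0.3417), np.float64(0.3419), np.float64(0.3416), np.float64(0.3413), np.float64(0.3413)] back [np.float64(0.3362), np.float64(0.3344), np.float64(0.2841), np.float64(0.284), np.float64(0.2845), np.float64(0.284), np.float64(0.284), np.float64(0.2841), np.float64(0.2842)]
```

Run:
```python
from h import *
yaw=np.radians(-10.31)
for t in ["5","10"]:
    d=pickle.load(open(f"d{t}.pkl","rb")); J=(d["P"]@rz(yaw))
    W=(cloud(d["wrist"])@rz(yaw)); b=W[195:290,190:345].reshape(-1,3)-J
    b=b[(abs(b[:,2]+.029)<.003)&(b[:,0]>-.006)&(b[:,0]<.017)&(b[:,1]>-.021)&(b[:,1]<.034)]
    b=b[(b[:,1]<.03)]
    A=np.c_[b[:,:2],np.ones(len(b))]; k=np.linalg.lstsq(A,b[:,2],rcond=None)[0]; print(t,len(b),"slope x,y deg",np.degrees(k[:2]),k[2])
    # rail far from tool slope for reference
    q=W.reshape(-1,3); q=q[(abs(q[:,0]-.6285)<.002)&(q[:,2]>.139)&(q[:,2]<.144)&(q[:,1]<J[1]-.03)]
    if len(q)>50: print("  rail slope y",np.degrees(np.polyfit(q[:,1],q[:,2],1)[0]),np.median(q[:,2]))
d=pickle.load(open("d10.pkl","rb"))
W=(cloud(d["scene"])@rz(yaw)); q=W.reshape(-1,3);q=q[np.isfinite(q[:,0])]
# foot plate top z ~ .062 ; jamb leaf plate
for z0,z1 in [(.052,.058),(.058,.066),(.066,.072),(.072,.08)]:
    s=q[(q[:,2]>z0)&(q[:,2]<z1)&(q[:,0]>.53)&(q[:,0]<.64)&(q[:,1]>.26)&(q[:,1]<.368)]
    print(z0,len(s), np.percentile(s,[2,50,98],axis=0).round(4).tolist() if len(s)>5 else "")
s=q[(q[:,2]>.03)&(q[:,2]<.09)&(q[:,0]>.53)&(q[:,0]<.63)&(q[:,1]>.26)&(q[:,1]<.37)]
# profile along y
for y in np.arange(.262,.372,.005):
    c=s[(s[:,1]>y)&(s[:,1]<y+.005)]
    if len(c)>3: print(round((y+.0025-.2309)*1000,1),len(c),np.percentile(c[:,2],[10,50,90]).round(4))
```

```text
5 1661 slope x,y deg [-1.27351493 -0.21567575] -0.02848325697850899
  rail slope y -0.36748210445668217 0.14059492777004534
10 1675 slope x,y deg [-1.65461728 -0.34196712] -0.02855937449696544
  rail slope y -0.06268482528928844 0.1405838271944575
0.052 36 [[0.5574, 0.2807, 0.0537], [0.5601, 0.3265, 0.0567], [0.6151, 0.3658, 0.058]]
0.058 397 [[0.5574, 0.2801, 0.0584], [0.5848, 0.3126, 0.0613], [0.6172, 0.3668, 0.0656]]
0.066 101 [[0.5591, 0.2853, 0.0662], [0.5975, 0.324, 0.0694], [0.6164, 0.3362, 0.0719]]
0.072 54 [[0.5598, 0.283, 0.0721], [0.6128, 0.3151, 0.0741], [0.6165, 0.3333, 0.0799]]
48.6 30 [0.0579 0.0602 0.0625]
53.6 55 [0.0587 0.0624 0.0804]
58.6 39 [0.0601 0.0627 0.0831]
63.6 39 [0.0605 0.0619 0.0789]
68.6 43 [0.0606 0.0628 0.0795]
73.6 38 [0.0602 0.0627 0.0815]
78.6 43 [0.0596 0.0626 0.0829]
83.6 38 [0.0597 0.0626 0.0783]
88.6 54 [0.0598 0.0627 0.0736]
93.6 66 [0.0608 0.0683 0.0721]
98.6 30 [0.0615 0.0714 0.073 ]
103.6 29 [0.058  0.0693 0.0723]
108.6 7 [0.0564 0.0619 0.0675]
113.6 9 [0.056  0.0606 0.063 ]
118.6 18 [0.0584 0.0602 0.0615]
123.6 27 [0.059  0.0603 0.0619]
128.6 29 [0.0575 0.0606 0.0615]
133.6 39 [0.0357 0.0594 0.0617]
138.6 94 [0.0345 0.0611 0.0823]
```

Run:
```python
from h import *
def plane(b):
    for _ in range(4):
        A=np.c_[b[:,:2]-b[:,:2].mean(0),np.ones(len(b))]; k=np.linalg.lstsq(A,b[:,2],rcond=None)[0]; r=b[:,2]-A@k; b=b[abs(r)<max(2.5*np.std(r),5e-4)]
    return len(b),np.degrees(k[:2]).round(2),k[2].round(4)
yaw=np.radians(-10.31)
# standing
d=pickle.load(open("d1.pkl","rb")); y1=np.radians(12.5); o=np.array([.4405,-.1976,0])
q=((cloud(d["wrist"]).reshape(-1,3)-o)@rz(y1)); q=q[np.isfinite(q[:,0])]
print("standing bridge",plane(q[(abs(q[:,2]-.099)<.004)&(q[:,0]>-.007)&(q[:,0]<.019)&(q[:,1]>.014)&(q[:,1]<.034)]))
print("standing grip top",plane(q[(abs(q[:,2]-.143)<.004)&(abs(q[:,0])<.013)&(abs(q[:,1])<.009)]))
print("bench",plane(q[(abs(q[:,2])<.006)]))
for t in ["2","3","4","5","6","10"]:
    d=pickle.load(open(f"d{t}.pkl","rb")); P=d["P"] if "P" in d else d["s"]["position"]
    q=((cloud(d["wrist"]).reshape(-1,3)-P)@rz(yaw)); q=q[np.isfinite(q[:,0])]
    print(t,"bridge",plane(q[(abs(q[:,2]+.029)<.004)&(q[:,0]>-.005)&(q[:,0]<.016)&(q[:,1]>.015)&(q[:,1]<.034)]),"grip",plane(q[(abs(q[:,2]-.015)<.004)&(q[:,0]>-.014)&(q[:,0]<.012)&(abs(q[:,1])<.009)]), "base",plane(q[(abs(q[:,2]+P[2]-.01)<.004)]))
```

```text
standing bridge (627, array([-0.35, -0.73]), np.float64(0.0988))
standing grip top (796, array([-0.33,  0.21]), np.float64(0.1428))
bench (134338, array([-0.04,  0.01]), np.float64(-0.0006))
2 bridge (1055, array([ 0.04, -0.09]), np.float64(-0.0294)) grip (2451, array([-0.59,  0.16]), np.float64(0.0149)) base (29685, array([-0.33, -0.11]), np.float64(-0.2361))
3 bridge (1031, array([-1.54, -0.59]), np.float64(-0.029)) grip (2456, array([-1.64, -0.2 ]), np.float64(0.0154)) base (24594, array([-0.18, -0.17]), np.float64(-0.2374))
4 bridge (1036, array([-1.45, -0.22]), np.float64(-0.0291)) grip (2474, array([-1.52, -0.36]), np.float64(0.0153)) base (27175, array([-0.1 , -0.03]), np.float64(-0.1858))
5 bridge (1035, array([-1.13, -0.28]), np.float64(-0.0288)) grip (2464, array([-1.59, -0.39]), np.float64(0.0156)) base (28176, array([-0.08, -0.02]), np.float64(-0.1736))
6 bridge (1032, array([-1.32,  0.07]), np.float64(-0.0286)) grip (2474, array([-1.53, -0.15]), np.float64(0.0156)) base (27635, array([-0.07, -0.08]), np.float64(-0.1735))
10 bridge (1036, array([-1.75, -0.57]), np.float64(-0.0289)) grip (2470, array([-1.46, -0.52]), np.float64(0.0155)) base (28049, array([-0.06, -0.07]), np.float64(-0.1737))
```

```bash
cat > foot.py <<'E'
from h import *
import sys
yaw=np.radians(-10.31); jo=np.array([.6287,.2309,0])
def plane(b):
    for _ in range(5):
        m=b[:,:2].mean(0);A=np.c_[b[:,:2]-m,np.ones(len(b))]; k=np.linalg.lstsq(A,b[:,2],rcond=None)[0]; r=b[:,2]-A@k; b=b[abs(r)<max(2*np.std(r),8e-4)]
    return len(b),np.degrees(k[:2]).round(2),"z %.4f at"%k[2],(m*1000).round(1),"std",np.std(r).round(5)
for t in sys.argv[1:]:
    d=pickle.load(open(f"d{t}.pkl","rb")); p=d["scene"]
    q=(cloud(p)@rz(yaw)).reshape(-1,3)-jo; q=q[np.isfinite(q[:,0])]
    J=(d["P"]@rz(yaw)-jo)[1]
    f=q[(q[:,0]>-.069)&(q[:,0]<-.018)&(q[:,1]>J-.023)&(q[:,1]<J+.012)&(q[:,2]>.055)&(q[:,2]<.068)]
    print(t,"foot",plane(f))
    b=q[(abs(q[:,2]-.01)<.005)&(abs(q[:,0])<.055)&(q[:,1]>-.15)&(q[:,1]<.13)]; print("  base",plane(b))
    # leg face: x vs z
    l=q[(abs(q[:,0]+.0145)<.006)&(q[:,2]>.07)&(q[:,2]<.138)&(q[:,1]>J-.018)&(q[:,1]<J+.01)]
    k=np.polyfit(l[:,2],l[:,0],1); r=l[:,0]-np.polyval(k,l[:,2]); print("  leg dx/dz deg",len(l),np.degrees(k[0]).round(2),np.polyval(k,.1).round(4),np.std(r).round(4))
    pl=q[(q[:,0]>-.07)&(q[:,0]<-.02)&(q[:,1]>.115)&(q[:,1]<.135)&(q[:,2]>.05)&(q[:,2]<.075)]
    if len(pl)>20: print("  jamb plate",plane(pl))
E
python3 foot.py 3 5 6 10
```

```text
3 foot (0, array([0., 0.]), 'z 0.0000 at', array([nan, nan]), 'std', np.float64(nan))
  base (1906, array([-0.18, -0.02]), 'z 0.0083 at', array([-10.3, -15.4]), 'std', np.float64(0.00097))
  leg dx/dz deg 63 4.68 -0.0194 0.0013
  jamb plate (70, array([ 0.25, -1.84]), 'z 0.0603 at', array([-44.5, 125. ]), 'std', np.float64(0.00098))
5 foot (169, array([-1.53, -0.55]), 'z 0.0613 at', array([-43.6, -64.6]), 'std', np.float64(0.00096))
  base (1648, array([-0.16, -0.01]), 'z 0.0083 at', array([-13.3, -15.2]), 'std', np.float64(0.00095))
  leg dx/dz deg 244 1.26 -0.0147 0.0014
  jamb plate (72, array([ 0.53, -4.45]), 'z 0.0607 at', array([-45.9, 125.3]), 'std', np.float64(0.00095))
6 foot (139, array([-1.6 ,  0.09]), 'z 0.0615 at', array([-44.6,  48. ]), 'std', np.float64(0.00082))
  base (1721, array([0.04, 0.05]), 'z 0.0083 at', array([-12.1, -25.9]), 'std', np.float64(0.00095))
  leg dx/dz deg 223 1.3 -0.0144 0.0013
  jamb plate (76, array([ 0.62, -2.82]), 'z 0.0604 at', array([-46.2, 125.4]), 'std', np.float64(0.00097))
10 foot (131, array([-1.42, -0.71]), 'z 0.0616 at', array([-43.5,  69.4]), 'std', np.float64(0.00097))
  base (1792, array([-0.23,  0.02]), 'z 0.0083 at', array([-11.5, -22.2]), 'std', np.float64(0.00094))
  leg dx/dz deg 210 1.29 -0.0144 0.0014
  jamb plate (66, array([0.24, 0.93]), 'z 0.0607 at', array([-47.7, 126.1]), 'std', np.float64(0.00087))foot.py:6: RuntimeWarning: Mean of empty slice.
  m=b[:,:2].mean(0);A=np.c_[b[:,:2]-m,np.ones(len(b))]; k=np.linalg.lstsq(A,b[:,2],rcond=None)[0]; r=b[:,2]-A@k; b=b[abs(r)<max(2*np.std(r),8e-4)]
  ret = um.true_divide(
  ret = _var(a, axis=axis, dtype=dtype, out=out, ddof=ddof,
  arrmean = um.true_divide(arrmean, div, out=arrmean,
  ret = ret.dtype.type(ret / rcount)
```

Bridge, grip, foot and leg measurements all show the leaf pitched about 1.3° in the grip around the rail. I'll take that out by rotating the tool about the rail direction.

>>> send_rows:
  deltas:
    - {"dp":[-0.003,0,0],"rotation":[-0.003,-0.015,0]}
    - {"dp":[-0.006,0.001,0],"rotation":[-0.005,-0.03,0]}
    - {"dp":[-0.009,0.002,0],"rotation":[-0.008,-0.045,0]}
    - {"dp":[-0.009,0.002,0],"rotation":[-0.008,-0.045,0]}
    - {"dp":[-0.009,0.002,0],"rotation":[-0.008,-0.045,0]}
    - {"dp":[-0.009,0.002,0],"rotation":[-0.008,-0.045,0]}

```text
clock: 12.32
position: [0.6687, 0.1906, 0.1834]
ee_rot: [0.001, 0.996, -0.093, 0.011]
contact_force: [0.8, -5.1, 1.9]
width: 0.023
```

```bash
cat > chk.sh <<'E'
python3 m3.py $1 | grep -v rail; python3 gap.py $1 | sed 's/np.float64//g'; python3 foot.py $1
python3 - $1 <<'P'
from h import *
import sys
from foot import plane
yaw=np.radians(-10.31)
d=pickle.load(open(f"d{sys.argv[1]}.pkl","rb")); P=d["P"]
q=((cloud(d["wrist"]).reshape(-1,3)-P)@rz(yaw)); q=q[np.isfinite(q[:,0])]
print("bridge",plane(q[(abs(q[:,2]+.029)<.004)&(q[:,0]>-.005)&(q[:,0]<.016)&(q[:,1]>.015)&(q[:,1]<.034)]),"grip",plane(q[(abs(q[:,2]-.015)<.004)&(q[:,0]>-.014)&(q[:,0]<.012)&(abs(q[:,1])<.009)]))
P
E
bash chk.sh 11
```

```text
tcp [[0.6687, 0.1906, 0.1834], [0.6687, 0.1906, 0.1834], [0.6687, 0.1905, 0.1834]] L [0.6238 0.3072 0.1834] rot [ 8.000e-04  9.956e-01 -9.310e-02  1.070e-02] yaw rel -0.3776454571100061 F [ 0.7 -6.   1.2] w 0.022725829940335007
bridge 3118 [[0.6168, 0.2851, 0.1502], [0.6371, 0.3258, 0.1545], [0.6438, 0.3492, 0.1564]]
  front -0.02 417 0.6433
  front -0.012 213 0.6436
  front -0.004 215 0.6436
  front 0.004 217 0.6437
  front 0.012 430 0.6435
  front 0.02 588 0.6436
  front 0.028 693 0.6437
  front 0.036 206 0.6283
11 J [0.6238 0.3072 0.1834] edge [0.3793 0.4025 0.3888 0.3726 0.3711 0.3593 0.3562 0.3619 0.3709 0.3711] face 1989 [0.3706 0.3709 0.3711] front [(0.3479), (0.3492), (0.349), (0.349), (0.3427), (0.3425), (0.3424), (0.3428), (0.3421)] back [(0.3366), (0.3346), (0.2849), (0.2849), (0.2854), (0.2848), (0.2848), (0.285), (0.2856)]
11 foot (137, array([ 0.41, -0.22]), 'z 0.0607 at', array([-44.1,  70.4]), 'std', np.float64(0.00101))
  base (1812, array([ 0.13, -0.04]), 'z 0.0083 at', array([-10.9, -22.2]), 'std', np.float64(0.00095))
  leg dx/dz deg 204 0.31 -0.0141 0.0014
  jamb plate (74, array([0.99, 2.9 ]), 'z 0.0604 at', array([-46.2, 125.9]), 'std', np.float64(0.00123))
11 foot (137, array([ 0.41, -0.22]), 'z 0.0607 at', array([-44.1,  70.4]), 'std', np.float64(0.00101))
  base (1812, array([ 0.13, -0.04]), 'z 0.0083 at', array([-10.9, -22.2]), 'std', np.float64(0.00095))
  leg dx/dz deg 204 0.31 -0.0141 0.0014
  jamb plate (74, array([0.99, 2.9 ]), 'z 0.0604 at', array([-46.2, 125.9]), 'std', np.float64(0.00123))
bridge (899, array([-0.38, -0.74]), 'z -0.0287 at', array([ 7.6, 25.7]), 'std', np.float64(0.00045)) grip (2230, array([-0.33, -0.76]), 'z 0.0156 at', array([-0.6,  0. ]), 'std', np.float64(0.00042))
```

```bash
cat > multi.py <<'E'
from rig import monitor, eyes
from h import *
from foot import plane
import sys
from scipy.optimize import least_squares
yaw=np.radians(-10.31); jo=np.array([.6287,.2309,0])
ns,nw=int(sys.argv[1]),int(sys.argv[2])
S=[];Wr=[]
for _ in range(ns): S.append((cloud(eyes.get_image("scene"))@rz(yaw)).reshape(-1,3)-jo)
for _ in range(nw): Wr.append((cloud(eyes.get_image("wrist"))@rz(yaw)).reshape(-1,3)-jo)
st=monitor.get_state(); J=st["position"]@rz(yaw)-jo
print("clock",st["clock"],"J",J.round(4),"F",st["contact_force"].round(1),"rot",st["ee_rot"].round(4))
S=np.concatenate(S);S=S[np.isfinite(S[:,0])];Wr=np.concatenate(Wr);Wr=Wr[np.isfinite(Wr[:,0])]
np.savez("multi.npz",S=S,Wr=Wr,J=J)
f=S[(S[:,0]>-.069)&(S[:,0]<-.018)&(S[:,1]>J[1]-.022)&(S[:,1]<J[1]+.012)&(S[:,2]>.055)&(S[:,2]<.068)];print("foot",plane(f))
b=Wr[(abs(Wr[:,2]-.155)<.003)&(Wr[:,0]>-.009)&(Wr[:,0]<.012)&(Wr[:,1]>J[1]-.021)&(Wr[:,1]<J[1]+.032)];print("bridge",plane(b))
for x0 in [-65,-52,-39,-26,-13]:
    k=S[(abs(S[:,0]-x0/1000)<.004)&(S[:,1]>.088)&(S[:,1]<.112)&(S[:,2]>.062)&(S[:,2]<.080)]
    if len(k)<20: print(x0,len(k));continue
    r=least_squares(lambda v:np.hypot(k[:,1]-v[0],k[:,2]-v[1])-.009,[.1,.063],loss="soft_l1",f_scale=.001)
    print(x0,len(k),"centre y,z",(r.x*1000).round(2),"res",np.std(np.hypot(k[:,1]-r.x[0],k[:,2]-r.x[1])-.009).round(5))
E
sed -i 's/^for t in sys.argv\[1:\]:/for t in (sys.argv[1:] if __name__=="__main__" else []):/' foot.py
python3 multi.py 6 2
```

```text
clock 12.8167 J [-0.0049  0.0762  0.1834] F [ 0.4 -5.4  1. ] rot [ 8.000e-04  9.956e-01 -9.320e-02  1.070e-02]
foot (793, array([-0.29, -0.28]), 'z 0.0606 at', array([-43.9,  71.2]), 'std', np.float64(0.00087))
bridge (2975, array([-0.41, -0.28]), 'z 0.1548 at', array([ 5.4, 87.4]), 'std', np.float64(0.00047))
-65 121 centre y,z [99.   62.62] res 0.00187
-52 97 centre y,z [100.8   63.16] res 0.00145
-39 99 centre y,z [100.42  62.77] res 0.00173
-26 109 centre y,z [100.69  63.06] res 0.00162
-13 105 centre y,z [98.57 63.08] res 0.00286
```

>>> send_rows:
  deltas:
    - {"dp":[-0.001,-0.007,0],"rotation":[0,0,0]}
    - {"dp":[-0.001,-0.007,0],"rotation":[0,0,0]}
    - {"dp":[-0.001,-0.007,0],"rotation":[0,0,0]}
    - {"dp":[-0.001,-0.007,0],"rotation":[0,0,0]}

```text
clock: 13.15
position: [0.6687, 0.1905, 0.1834]
ee_rot: [-0.0, 0.996, -0.093, 0.011]
contact_force: [2.1, -5.4, -0.1]
width: 0.0232
```

```bash
bash chk.sh 12 | grep -E "^tcp|^12 J"; python3 multi.py 8 1
```

```text
tcp [[0.6687, 0.1905, 0.1834], [0.6687, 0.1905, 0.1834], [0.6687, 0.1905, 0.1834]] L [0.6238 0.3071 0.1834] rot [ 0.      0.9956 -0.093   0.0108] yaw rel -0.36843582082757464 F [ 1.5 -5.4  0.9] w 0.022794600242852243
12 J [0.6238 0.3071 0.1834] edge [0.3792 0.4025 0.3891 0.3723 0.3713 0.3594 0.3564 0.3624 0.371  0.3711] face 1995 [0.3706 0.3709 0.3711] front [(0.348), (0.3491), (0.3491), (0.3489), (0.3427), (0.3425), (0.3423), (0.3428), (0.3419)] back [(0.3368), (0.3343), (0.2849), (0.2849), (0.2853), (0.2847), (0.2848), (0.2849), (0.2853)]
clock 13.7 J [-0.0049  0.0762  0.1834] F [ 1.8 -4.9 -0.7] rot [ 0.      0.9956 -0.093   0.0108]
foot (1070, array([-0.08,  0.19]), 'z 0.0606 at', array([-44.3,  71. ]), 'std', np.float64(0.00089))
bridge (1468, array([ 0.38, -0.17]), 'z 0.1548 at', array([ 5.4, 87.3]), 'std', np.float64(0.00045))
-65 158 centre y,z [99.29 62.17] res 0.0018
-52 137 centre y,z [101.29  62.69] res 0.00171
-39 133 centre y,z [100.03  63.01] res 0.00171
-26 142 centre y,z [101.27  62.92] res 0.00136
-13 144 centre y,z [99.2  63.13] res 0.00284
```

>>> send_rows:
  deltas:
    - {"dp":[-0.001,-0.007,0.0],"rotation":[0,0,0]}
    - {"dp":[-0.001,-0.007,0.0],"rotation":[0,0,0]}
    - {"dp":[-0.001,-0.007,0.0],"rotation":[0,0,0]}
    - {"dp":[-0.001,-0.007,0.0],"rotation":[0,0,0]}

```text
clock: 14.03
position: [0.6684, 0.1905, 0.1834]
ee_rot: [-0.001, 0.996, -0.093, 0.011]
contact_force: [3.0, -5.0, -2.5]
width: 0.0231
```

```bash
bash chk.sh 13 | grep -E "^tcp|^13 J"
```

```text
tcp [[0.6684, 0.1905, 0.1834], [0.6684, 0.1905, 0.1835], [0.6684, 0.1905, 0.1834]] L [0.6235 0.307  0.1835] rot [-7.000e-04  9.956e-01 -9.300e-02  1.060e-02] yaw rel -0.3585484311015783 F [ 3.1 -5.7 -1.7] w 0.022878343691806174
13 J [0.6235 0.307  0.1835] edge [0.3792 0.4019 0.3887 0.3724 0.3712 0.3594 0.3566 0.3619 0.371  0.3711] face 2019 [0.3706 0.3709 0.3711] front [(0.3474), (0.3486), (0.3489), (0.349), (0.3427), (0.3424), (0.3423), (0.3423), (0.3421)] back [(0.3364), (0.3347), (0.2848), (0.2849), (0.2853), (0.2847), (0.2849), (0.2849), (0.2856)]
```

>>> send_rows:
  deltas:
    - {"dp":[-0.002,-0.01,0.0],"rotation":[0,0,0]}
    - {"dp":[-0.002,-0.01,0.0],"rotation":[0,0,0]}
    - {"dp":[-0.002,-0.01,0.0],"rotation":[0,0,0]}
    - {"dp":[-0.002,-0.01,0.0],"rotation":[0,0,0]}

```text
clock: 14.47
position: [0.6677, 0.19, 0.1837]
ee_rot: [-0.001, 0.996, -0.093, 0.01]
contact_force: [1.9, -4.1, -3.1]
width: 0.0228
```

```bash
bash chk.sh 14 | grep -E "^tcp|^14 J|  front|^bridge"
```

```text
tcp [[0.6677, 0.19, 0.1837], [0.6677, 0.19, 0.1838], [0.6676, 0.1901, 0.1838]] L [0.6229 0.3065 0.1838] rot [-0.0015  0.9956 -0.0929  0.0102] yaw rel -0.3520559483242369 F [ 1.  -4.5 -4. ] w 0.02310758463531204
bridge 3115 [[0.6158, 0.2845, 0.1504], [0.6362, 0.325, 0.1548], [0.6428, 0.3486, 0.1566]]
  front -0.02 419 0.6424
  front -0.012 211 0.6425
  front -0.004 221 0.6426
  front 0.004 215 0.6427
  front 0.012 432 0.6426
  front 0.02 579 0.6426
  front 0.028 693 0.6426
  front 0.036 210 0.6284
14 J [0.6229 0.3065 0.1838] edge [0.3791 0.3992 0.3872 0.3716 0.3712 0.3593 0.3565 0.3623 0.371  0.3712] face 2054 [0.3706 0.3709 0.3711] front [(0.3483), (0.3481), (0.3483), (0.3484), (0.3418), (0.3417), (0.3416), (0.3416), (0.3414)] back [(0.3351), (0.2842), (0.2843), (0.2844), (0.2848), (0.2841), (0.2842), (0.2844), (0.2858)]
bridge (903, array([-0.24, -0.15]), 'z -0.0287 at', array([ 7.5, 25.7]), 'std', np.float64(0.00047)) grip (2208, array([-0.48, -0.04]), 'z 0.0155 at', array([-0.6, -0.1]), 'std', np.float64(0.00041))
```

>>> send_rows:
  deltas:
    - {"dp":[0.003,0,-0.003],"rotation":[0,0,0]}
    - {"dp":[0.003,0,-0.006],"rotation":[0,0,0]}
    - {"dp":[0.003,0,-0.006],"rotation":[0,0,0]}
    - {"dp":[0.003,0,-0.006],"rotation":[0,0,0]}

```text
clock: 14.9
position: [0.6678, 0.1904, 0.1838]
ee_rot: [-0.002, 0.996, -0.093, 0.01]
contact_force: [-2.3, -3.3, -1.4]
width: 0.0227
```

```bash
bash chk.sh 15 | grep -E "^tcp|^15 J|^bridge"; python3 multi.py 10 2
```

```text
tcp [[0.6678, 0.1904, 0.1838], [0.6678, 0.1904, 0.1837], [0.6678, 0.1904, 0.1838]] L [0.623  0.3068 0.1837] rot [-0.0018  0.9956 -0.0928  0.0103] yaw rel -0.3413341247702686 F [-3.9 -3.6 -1.3] w 0.022862835725222994
bridge 3110 [[0.6156, 0.2849, 0.1505], [0.6362, 0.3256, 0.1549], [0.6428, 0.3491, 0.1566]]
15 J [0.623  0.3068 0.1837] edge [0.3796 0.4004 0.387  0.3716 0.3711 0.3592 0.3568 0.3622 0.3709 0.3712] face 2043 [0.3706 0.3709 0.3711] front [(0.3477), (0.3486), (0.3488), (0.3487), (0.3426), (0.3423), (0.3421), (0.342), (0.3419)] back [(0.3356), (0.3334), (0.2847), (0.2848), (0.2853), (0.2846), (0.2846), (0.2846), (0.2858)]
bridge (905, array([-0.31,  0.13]), 'z -0.0286 at', array([ 7.6, 25.8]), 'std', np.float64(0.00045)) grip (2191, array([-0.52, -0.25]), 'z 0.0156 at', array([-0.8,  0.1]), 'std', np.float64(0.0004))
clock 15.6 J [-0.0051  0.0758  0.1836] F [-2.4 -3.8 -2.3] rot [-0.0017  0.9956 -0.0929  0.0108]
foot (1257, array([-0.38,  0.06]), 'z 0.0610 at', array([-43.8,  70.7]), 'std', np.float64(0.00084))
bridge (3025, array([-0.2 ,  0.01]), 'z 0.1549 at', array([ 5.4, 86.7]), 'std', np.float64(0.00047))
-65 188 centre y,z [99.32 62.68] res 0.00176
-52 151 centre y,z [101.29  63.56] res 0.00156
-39 178 centre y,z [100.05  62.48] res 0.00167
-26 157 centre y,z [100.85  63.53] res 0.00165
-13 170 centre y,z [98.98 62.98] res 0.00233
```

>>> send_rows:
  deltas:
    - {"dp":[-0.001,-0.008,0],"rotation":[0,0,0]}
    - {"dp":[-0.001,-0.008,0],"rotation":[0,0,0]}
    - {"dp":[-0.001,-0.008,-0.004],"rotation":[0,0,0]}
    - {"dp":[-0.001,-0.008,-0.008],"rotation":[0,0,0]}
    - {"dp":[-0.001,-0.008,-0.008],"rotation":[0,0,0]}
    - {"dp":[-0.001,-0.008,-0.008],"rotation":[0,0,0]}

```text
clock: 16.1
position: [0.6688, 0.1892, 0.1833]
ee_rot: [-0.002, 0.996, -0.093, 0.012]
contact_force: [-2.5, -3.3, 0.3]
width: 0.0232
```

```bash
bash chk.sh 16 | grep -E "^tcp|^16 J|^bridge"; python3 multi.py 8 2
```

```text
tcp [[0.6688, 0.1892, 0.1833], [0.6688, 0.1892, 0.1833], [0.6688, 0.1892, 0.1833]] L [0.6241 0.3058 0.1833] rot [-0.0018  0.9956 -0.0929  0.0116] yaw rel -0.3561187187380188 F [-2.9 -3.2  0.9] w 0.023010389753553184
bridge 3111 [[0.6167, 0.284, 0.15], [0.6373, 0.3247, 0.1545], [0.644, 0.3481, 0.1562]]
16 J [0.6241 0.3058 0.1833] edge [0.378  0.4012 0.3885 0.372  0.3711 0.3593 0.3563 0.3622 0.371  0.3712] face 2017 [0.3706 0.3709 0.3711] front [(0.3463), (0.3476), (0.3477), (0.3478), (0.3415), (0.3414), (0.3411), (0.3416), (0.341)] back [(0.3359), (0.3336), (0.2837), (0.2838), (0.2841), (0.2842), (0.2837), (0.2837), (0.2842)]
bridge (896, array([0.17, 0.42]), 'z -0.0286 at', array([ 7.6, 25.6]), 'std', np.float64(0.00046)) grip (2237, array([-0.41, -0.05]), 'z 0.0155 at', array([-0.6, -0. ]), 'std', np.float64(0.00042))
clock 16.7 J [-0.0046  0.0749  0.1834] F [-2.8 -3.2  1.3] rot [-0.0018  0.9956 -0.0929  0.0116]
foot (1046, array([ 0.02, -0.47]), 'z 0.0605 at', array([-44.1,  69.9]), 'std', np.float64(0.00086))
bridge (2811, array([-0.41,  0.07]), 'z 0.1547 at', array([ 5.5, 86.3]), 'std', np.float64(0.00044))
-65 152 centre y,z [99.36 62.56] res 0.00169
-52 152 centre y,z [99.92 63.15] res 0.00175
-39 145 centre y,z [99.95 62.91] res 0.00156
-26 129 centre y,z [99.84 62.79] res 0.00177
-13 138 centre y,z [99.84 63.26] res 0.00266
```

>>> send_rows:
  deltas:
    - {"dp":[0,0,0],"rotation":[0,0,0]}
    - {"dp":[0,0,0],"rotation":[0,0,0]}
    - {"dp":[0,0,0],"rotation":[0,0,0]}
    - {"dp":[0,0,0],"rotation":[0,0,0]}
    - {"dp":[0,0,0],"rotation":[0,0,0]}
    - {"dp":[0,0,0],"rotation":[0,0,0]}
    - {"dp":[0,0,0],"rotation":[0,0,0]}
    - {"dp":[0,0,0],"rotation":[0,0,0]}

```text
clock: 17.37
position: [0.6688, 0.1892, 0.1833]
ee_rot: [-0.002, 0.996, -0.093, 0.012]
contact_force: [-3.1, -4.4, 2.0]
width: 0.0227
```

```bash
bash chk.sh 17 | grep -E "^tcp|^17 J|^bridge"; python3 multi.py 8 2;  python3 - <<'E'
import cv2,pickle
d=pickle.load(open("d17.pkl","rb"))
i=d["scene"]["color"][:,:,::-1];cv2.imwrite("pics/s17z.png",cv2.resize(i[110:220,180:300],None,fx=5,fy=5,interpolation=cv2.INTER_CUBIC))
E
```

```text
tcp [[0.6688, 0.1892, 0.1833], [0.6688, 0.1892, 0.1833], [0.6688, 0.1892, 0.1833]] L [0.6241 0.3058 0.1833] rot [-0.0018  0.9956 -0.0929  0.0116] yaw rel -0.35578665195114745 F [-3.7 -3.4  1.2] w 0.022830970153455376
bridge 3114 [[0.6167, 0.284, 0.1501], [0.6374, 0.3245, 0.1545], [0.644, 0.348, 0.1563]]
17 J [0.6241 0.3058 0.1833] edge [0.3783 0.4013 0.3883 0.3723 0.3711 0.3591 0.3566 0.3622 0.3711 0.3711] face 2013 [0.3706 0.3709 0.3711] front [(0.3463), (0.3476), (0.3477), (0.3474), (0.3417), (0.3414), (0.3413), (0.3416), (0.3411)] back [(0.3357), (0.3341), (0.2836), (0.2837), (0.2842), (0.2842), (0.2836), (0.2837), (0.2843)]
bridge (894, array([-0.23,  0.33]), 'z -0.0286 at', array([ 7.7, 25.7]), 'std', np.float64(0.00043)) grip (2212, array([-0.54, -0.07]), 'z 0.0155 at', array([-0.7, -0. ]), 'std', np.float64(0.00041))
clock 17.9667 J [-0.0046  0.0749  0.1834] F [-3.3 -3.8  0.2] rot [-0.0018  0.9956 -0.093   0.0116]
foot (1052, array([-0.37, -0.04]), 'z 0.0606 at', array([-44.2,  69.5]), 'std', np.float64(0.00087))
bridge (2834, array([-0.42,  0.02]), 'z 0.1547 at', array([ 5.5, 86.1]), 'std', np.float64(0.00045))
-65 160 centre y,z [99.36 62.49] res 0.00178
-52 154 centre y,z [100.34  63.21] res 0.00174
-39 130 centre y,z [99.95 63.  ] res 0.00168
-26 144 centre y,z [100.42  62.94] res 0.00193
-13 142 centre y,z [100.05  63.25] res 0.00306
```

View pics/scene17.png

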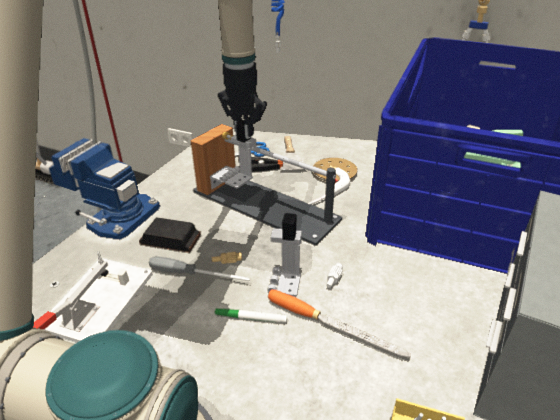

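View pics/s17z.png

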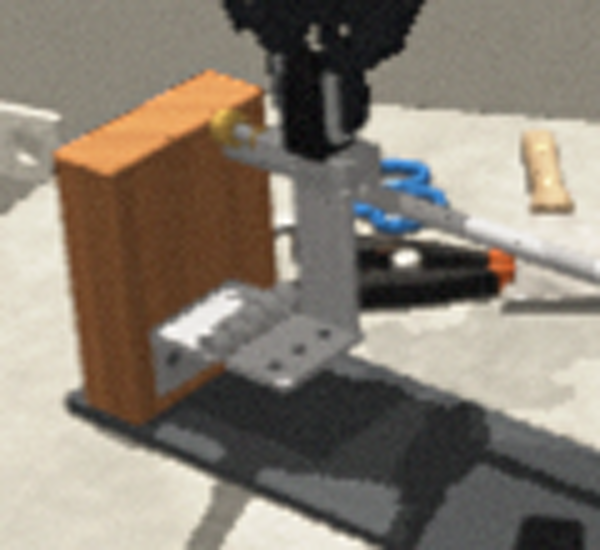

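The leaf is steady on the rail with its knuckles between the jamb's at about (255,320) in the zoom. The other leaf, at about (288,255) in the scene view, and the tools are where they were. Handing in.

```bash
python3 -c "
from rig import manip, monitor
print(manip.sign_off()); s=monitor.get_state(); print(s['clock'],s['position'],s['width'])"
```

```text
the job is handed in; nothing more can be done
None
the job is handed in; nothing more can be done
```

The two-knuckle leaf is hooked on the rail and slid in against the plunger. It was still gripped, with its holes lined up within measurement error, when I handed the job in at about 18 s. I hooked it on about 60 mm before the jig's zero point, well clear of the jamb block.

**Alignment along the rail:** lined up is 75 mm. Measured from the jamb block face, the leaf is at about 74.7 mm. Measured from the end post, it reads about 74–74.6 mm. Circles fitted to the knuckles put the leaf's at 99.8–100.4 mm and the jamb's at 99.4–100.05 mm. These methods differ by up to about 1 mm. I did not push on to the end stop to settle it, because the leaf was sticking and then jumping on the rail.

**Height and tilt:** the knuckle heights agree within about 0.5 mm, and the leaf sits on the rail. It had pitched about 1.3° in the grip before hooking. I took that out, and the last readings show 0.4° or less.

**Hold:** the position stayed steady for over a second before hand-in, with about 3–4 N of push back along the rail. No force reading I took came near the limits.

**Other objects:** in the last picture, the three-knuckle leaf and the tools are where they started.

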